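# Load the glue press's weight hanger with staggered slotted weights

### The job

Three large slotted weights on the bench look alike, but one is hollow and only half as heavy: find it by feel and leave it on the bench. Add the two solid ones to the hanger of the glue press, on top of the weight that hangs there already: slide each in from the side until the rod meets the end of its slot, set it down gently and flat without jolting or leaning on the lever, and let go. Stagger them so that none can slide off, each slot at least a sixth of a turn from the slot directly below, and leave everything else where it is.

Things in the scene. Friction and masses are not known exactly. Their poses are not given: they have to be found in the camera images.
- hanger_seat (a point): Hanger of the glue press: this point is the centre of the top of its round foot plate (48 mm across, 6 mm thick), 70 mm above the bench; z up, x towards the press's column (away from the robot, turned left). An upright 7 mm rod rises from it 177 mm to the lever, so weights go on from the side, not over the top. The rod is locked to the lever and does not swing; sideways it yields 0.3 mm per N at most.
- lever_nose (a point): Front end of the lever bar (22 mm wide, 30 mm high), at its underside, 15 mm in front of the rod. The bar runs back from here over the rod to its pin at the column. Sprung by rubber under the pressure screw: the hanger sinks about 1 mm per 2 N, so 2.4 mm for each solid weight (moving 1.7 mm towards the column); 12 mm below where it was found squeezes the glued joint too hard.
- press: Green bench press, fixed; origin on the bench right under the hanger, x as the hanger's. In front of the rod it has nothing but the lever's nose. Base plate 130 mm wide, 18 mm high, from 55 mm behind the rod; 90 mm round platen with the glued heel under the pressure screw 130 mm behind it, column 270 mm behind it.
- hung_weight: Large slotted weight: cast-iron disc 66 mm across, 22 mm thick, with two flats 56 mm apart (35 mm long) parallel to its slot. Origin: centre of the underside; z up, x towards the slot's mouth. Solid, 0.5 kg. Hangs on the foot plate already, the rod in its slot, which does not point straight away from the robot.
- hung_weight_mouth (a point): Middle of the slot's mouth on the top rim, 33 mm from the disc's centre. 
- weight_1: Large slotted weight: cast-iron disc 66 mm across, 22 mm thick, with two flats 56 mm apart (35 mm long) parallel to its slot. Origin: centre of the underside; z up, x towards the slot's mouth. One of three that look alike, lying flat right of the hanger, slots facing away from the robot and turned left (20 to 60 degrees). Two are solid, 0.5 kg; one is a hollow casting of 0.25 kg. It may lie in any of the three places.
- weight_1_mouth (a point): Middle of the slot's mouth on the top rim, 33 mm from the disc's centre. The slot is 10 mm wide, its mouth's corners chamfered 5 mm; it ends square 4 mm past the disc's centre, so with a 7 mm rod pushed to its end the disc is centred on the rod within 1 mm.
- weight_2: Large slotted weight: cast-iron disc 66 mm across, 22 mm thick, with two flats 56 mm apart (35 mm long) parallel to its slot. Origin: centre of the underside; z up, x towards the slot's mouth. One of three that look alike, lying flat right of the hanger, slots facing away from the robot and turned left (20 to 60 degrees). Two are solid, 0.5 kg; one is a hollow casting of 0.25 kg. It may lie in any of the three places.
- weight_2_mouth (a point): Middle of the slot's mouth on the top rim, 33 mm from the disc's centre. The slot is 10 mm wide, its mouth's corners chamfered 5 mm; it ends square 4 mm past the disc's centre, so with a 7 mm rod pushed to its end the disc is centred on the rod within 1 mm.
- weight_3: Large slotted weight: cast-iron disc 66 mm across, 22 mm thick, with two flats 56 mm apart (35 mm long) parallel to its slot. Origin: centre of the underside; z up, x towards the slot's mouth. One of three that look alike, lying flat right of the hanger, slots facing away from the robot and turned left (20 to 60 degrees). Two are solid, 0.5 kg; one is a hollow casting of 0.25 kg. It may lie in any of the three places.
- weight_3_mouth (a point): Middle of the slot's mouth on the top rim, 33 mm from the disc's centre. The slot is 10 mm wide, its mouth's corners chamfered 5 mm; it ends square 4 mm past the disc's centre, so with a 7 mm rod pushed to its end the disc is centred on the rod within 1 mm.
- small_weight: Bystander: a slotted disc of the same make, but only 44 mm in diameter and 11 mm thick, lying left of the hanger.
- pincers: Bystander: lasting pincers, 230 mm long, 18 mm high, lying on a marble slab (300 by 200 by 16 mm) on the left.
- scissors: Bystander: scissors, about 220 mm long, 10 mm high, lying on the right; origin near the pivot.
- hammer: Bystander: hammer, 260 mm long, lying on the right near the robot.
- glue_jar: Bystander: closed glue jar, 96 mm in diameter, 120 mm high, at the back right.
- tack_bowl: Bystander: clear bowl with tacks, 124 mm across, 50 mm high, at the back.
- heel_lift: Bystander: loose rubber heel lift, 58 by 56 by 8 mm, on the left.

How it is judged:
At the end, for the whole second after the job is handed in: Two large weights lie at rest and flat (3.4 deg) on the hung one, one on the other (heights within 3.5 mm), all centred on the rod within 4 mm, slot mouths 28 mm (50 deg) or more from the one directly below; the hanger has sunk 4.2 to 5.4 mm, as two solid weights make it (horizontal distance between hung_weight and hanger_seat below 0.004 m and angle between hung_weight's own z axis and vertical below 0.06 rad and linear speed of hung_weight below 0.02 m/s and z of hung_weight in the frame of hanger_seat between -0.0035 and 0.0035 m and ((horizontal distance between each of weight_1, weight_2 and hanger_seat below 0.004 m and angle between each of weight_1, weight_2's own z axis and vertical below 0.06 rad and linear speed of each of weight_1, weight_2 below 0.02 m/s and z of weight_1 in the frame of hanger_seat between 0.0185 and 0.0255 m and z of weight_2 in the frame of hanger_seat between 0.0405 and 0.0475 m and horizontal distance between hung_weight_mouth and weight_1_mouth above 0.028 m and horizontal distance between weight_1_mouth and weight_2_mouth above 0.028 m) or (horizontal distance between each of weight_1, weight_3 and hanger_seat below 0.004 m and angle between each of weight_1, weight_3's own z axis and vertical below 0.06 rad and linear speed of each of weight_1, weight_3 below 0.02 m/s and z of weight_1 in the frame of hanger_seat between 0.0185 and 0.0255 m and z of weight_3 in the frame of hanger_seat between 0.0405 and 0.0475 m and horizontal distance between hung_weight_mouth and weight_1_mouth above 0.028 m and horizontal distance between weight_1_mouth and weight_3_mouth above 0.028 m) or (horizontal distance between each of weight_2, weight_1 and hanger_seat below 0.004 m and angle between each of weight_2, weight_1's own z axis and vertical below 0.06 rad and linear speed of each of weight_2, weight_1 below 0.02 m/s and z of weight_2 in the frame of hanger_seat between 0.0185 and 0.0255 m and z of weight_1 in the frame of hanger_seat between 0.0405 and 0.0475 m and horizontal distance between hung_weight_mouth and weight_2_mouth above 0.028 m and horizontal distance between weight_2_mouth and weight_1_mouth above 0.028 m) or (horizontal distance between each of weight_2, weight_3 and hanger_seat below 0.004 m and angle between each of weight_2, weight_3's own z axis and vertical below 0.06 rad and linear speed of each of weight_2, weight_3 below 0.02 m/s and z of weight_2 in the frame of hanger_seat between 0.0185 and 0.0255 m and z of weight_3 in the frame of hanger_seat between 0.0405 and 0.0475 m and horizontal distance between hung_weight_mouth and weight_2_mouth above 0.028 m and horizontal distance between weight_2_mouth and weight_3_mouth above 0.028 m) or (horizontal distance between each of weight_3, weight_1 and hanger_seat below 0.004 m and angle between each of weight_3, weight_1's own z axis and vertical below 0.06 rad and linear speed of each of weight_3, weight_1 below 0.02 m/s and z of weight_3 in the frame of hanger_seat between 0.0185 and 0.0255 m and z of weight_1 in the frame of hanger_seat between 0.0405 and 0.0475 m and horizontal distance between hung_weight_mouth and weight_3_mouth above 0.028 m and horizontal distance between weight_3_mouth and weight_1_mouth above 0.028 m) or (horizontal distance between each of weight_3, weight_2 and hanger_seat below 0.004 m and angle between each of weight_3, weight_2's own z axis and vertical below 0.06 rad and linear speed of each of weight_3, weight_2 below 0.02 m/s and z of weight_3 in the frame of hanger_seat between 0.0185 and 0.0255 m and z of weight_2 in the frame of hanger_seat between 0.0405 and 0.0475 m and horizontal distance between hung_weight_mouth and weight_3_mouth above 0.028 m and horizontal distance between weight_3_mouth and weight_2_mouth above 0.028 m)) and z of hanger_seat in the frame of press between 0.0646 and 0.0658 m); the robot touches nothing.
It fails at once if the lever is jolted or pressed down, the hanger more than 12 mm below where it was found (z of hanger_seat in the frame of press below 0.058 m).
It fails at once if one of the other things on the bench is moved more than 20 mm (distance of any of small_weight, pincers, scissors, hammer, glue_jar, tack_bowl, heel_lift from where it was at the start of the episode above 0.02 m).
It also fails if it takes over 72 s, if anything falls off the work surface, if the arm or the gripper's body presses on something with over 40 N, if the wrist force passes 120 N, or if a joint passes its speed limit or range.

### The arm

A 7-joint arm with a two-finger parallel gripper is mounted at the origin on the work surface. World frame = base frame: x ahead of the robot, y to its left, z up, the work surface at z = 0. Lengths are in m, angles in rad, forces in N, time in s.
With the tool pointing down it reaches from about 0.4 to 0.85 m from the base axis. Payload 4.5 kg.
Tool frame: the origin (TCP) lies between the finger pads; the fingertips stand r.tip_reach ahead of it and the grasp point (between the pads) lies 11 mm behind it (r.tip_reach is the distance from the TCP to the fingertips, in m); z points along the fingers, y is the line along which they close (so a half turn about z gives the same grasp; the last joint's range is limited). The gripper opens to 88 mm and grips with 3 to 60 N. Pads are 18 mm wide; open, the fingers measure 123 mm over their backs; the gripper's body (75 mm by 187 mm) begins 45 mm behind the grasp point.
Start: joints at [-1.172, 0.689, -0.195, 1.565, 0.157, 0.902, -0.215], TCP at [0.223, 0.584, 0.247] pointing down, gripper open.
Joint ranges: [-3.01, 3.01], [-0.46, 2.08], [-1.47, 1.51], [0.13, 2.56], [-1, 4.14], [0.04, 2.09], [-2.66, 2.66]. Speed limits (rad/s): [2.57, 2.57, 3.14, 3.14, 3.14, 3.14, 3.14].

### API

Orientations are given as a unit quaternion [x, y, z, w].
In Python, from plant import r, vision, workorder gives the robot as it stands.
- The arm moves only by the tool drive_tool, never from a script. Its argument "targets" is a list of rows, each an object of numbers: "tx", "ty", "tz": the shift along the world's x, y, z in units of 0.03 m (1.0 is 0.03 m); "wx", "wy", "wz": the turn, a rotation vector about the world's x, y, z in units of 60 degrees (1.0 is 60 degrees); "claw": the opening, from -1 (shut) to 1 (fully open). A call has exactly 8 rows; each row shifts and turns the commanded pose from where the row before left it; what a row does not reach is not made up. A row lasts 1/10 s, in which the tool goes at most 50 mm and 8.59 degrees, less where a joint would pass 70% of its speed; a pose out of reach is approached as far as the arm can. A call with a number of a shift or a turn outside -1 to 1 is refused whole. A call with a gripper value outside its range is refused whole. The fingers move at their own pace and stop on an object; "force" is the grip in N (left out, the last holds). Time passes only in rows, so rows that do not move let the fingers close, or fill a call up. It gives the time, the measured TCP pose, the force, the opening and the grip force at its end, in the units of the state.
- r.get_state(): the state, without advancing time (a new reading comes with each control period).
- vision.snapshot(name): name is "scene" or "top" or "wrist"; returns a dict with "image" (384x512x3 uint8, blue, green, red), "range_z" (384x512 float32, m along the optical axis (not along the pixel's ray), 0 where there is no reading), "K" (3x3 intrinsics, pixels), "cam_to_world" (4x4, takes a point from camera to world coordinates). Camera axes: x right, y up, looking along -z (the intrinsics and any distortion apply to the point x, -y, -z); pixel columns grow to the right and rows downward; lengths in m; the calibration is good to about 2 mm. A picture is of the moment at which its call begins.
- workorder.finish_job(): hands the job in; it is judged then, once.
The state is a dict: "clock": time; "q": joint angles; "qd": joint speeds; "joint_torque": joint torques, N m; "tool_pos": TCP position; "eef_rot": TCP orientation; "contact_force": force on the tool from outside, world axes, zero at the start; "moment": the same for the moment, N m; "opening": opening from 0.0 (shut) to 1.0 (fully open); "finger_force": force on a finger pad.
Only numpy, scipy, OpenCV 4.12 (cv2) and the standard library are available. Lean on these libraries where they do the work, as an engineer would, in place of code of your own. Each camera call takes 0.05 s, during which the arm holds its last target. There are 200 camera calls.

## Working session

There is one attempt and no reset: what is moved stays moved. The work goes in short steps, Python scripts to look and compute and a tool call to move; the robot and the scene stay as the last step left them, time stands still between calls to the robot, and variables do not carry over. Pictures are saved under pics/ and viewed, at most 10 in all, crops included, and the job is handed in when it is done.

Besides the shell and the picture viewer there is one more tool, called after "Call:" as name(argument=value, ...) on one line, values as JSON. drive_tool: Moves the arm, as the interface text tells. Its arguments: {"type":"object","properties":{"targets":{"type":"array","items":{"type":"object","properties":{"tx":{"type":"number"},"ty":{"type":"number"},"tz":{"type":"number"},"wx":{"type":"number"},"wy":{"type":"number"},"wz":{"type":"number"},"claw":{"type":"number"}}}},"force":{"type":"number"}},"required":["targets"]}

```bash
mkdir -p pics; ls; cat > h.py <<'E'
import numpy as np, cv2
from plant import r, vision, workorder
def snap(n):
    s=vision.snapshot(n); np.savez('last_'+n,**s); return s
def cloud(s):
    z=s['range_z'];K=s['K'];v,u=np.mgrid[:z.shape[0],:z.shape[1]]
    p=np.stack([(u-K[0,2])/K[0,0]*z,-(v-K[1,2])/K[1,1]*z,-z,np.ones_like(z)],-1)
    P=(p@s['cam_to_world'].T)[...,:3]; P[z==0]=np.nan; return P
E
python3 - <<'E'
from h import *
for n in ['top','scene']:
    s=snap(n); cv2.imwrite(f'pics/{n}0.png',cv2.resize(s['image'],(768,576),interpolation=cv2.INTER_CUBIC)); print(n,s['K'].round(1).tolist(),s['cam_to_world'].round(3).tolist(), [k for k in s])
st=r.get_state(); print(st, r.tip_reach)
E
```

```text
pics
top [[453.3, 0.0, 248.0], [0.0, 453.3, 193.4], [0.0, 0.0, 1.0]] [[0.006, 0.985, -0.171, 0.292], [-1.0, 0.008, 0.01, -0.006], [0.011, 0.171, 0.985, 1.532], [0.0, 0.0, 0.0, 1.0]] ['image', 'range_z', 'K', 'cam_to_world']
scene [[487.0, 0.0, 254.0], [0.0, 487.0, 197.5], [0.0, 0.0, 1.0]] [[-0.456, -0.622, 0.637, 1.532], [0.89, -0.324, 0.321, 0.499], [0.007, 0.713, 0.701, 1.269], [0.0, 0.0, 0.0, 1.0]] ['image', 'range_z', 'K', 'cam_to_world']
{'clock': 0.1, 'q': array([-1.17220151,  0.68990357, -0.19449112,  1.56620938,  0.15730276,
        0.90249554, -0.21508789]), 'qd': array([ 0.00068182, -0.00248398,  0.00029242, -0.00294838,  0.00202664,
        0.0011544 , -0.00048734]), 'joint_torque': array([-3.19685416e-03, -5.28502357e+01, -1.27155393e+00, -1.53836668e+01,
       -5.25781454e-02,  2.02333991e-03,  4.53871598e-05]), 'tool_pos': array([0.22283567, 0.58334894, 0.24599549]), 'eef_rot': array([ 1.81356197e-01,  9.83417138e-01, -8.09623089e-04, -7.96674664e-05]), 'contact_force': array([ 1.56820757,  0.40813764, -0.36163947]), 'moment': array([-0.03814517,  0.02311209, -0.00730738]), 'finger_force': 0.0, 'opening': 0.9957871661040404} 0.008
```

View pics/top0.png

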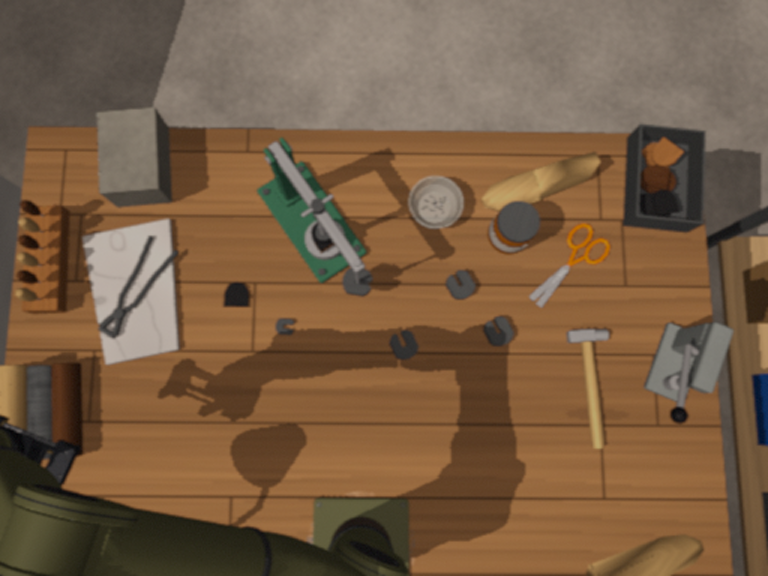

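View pics/scene0.png

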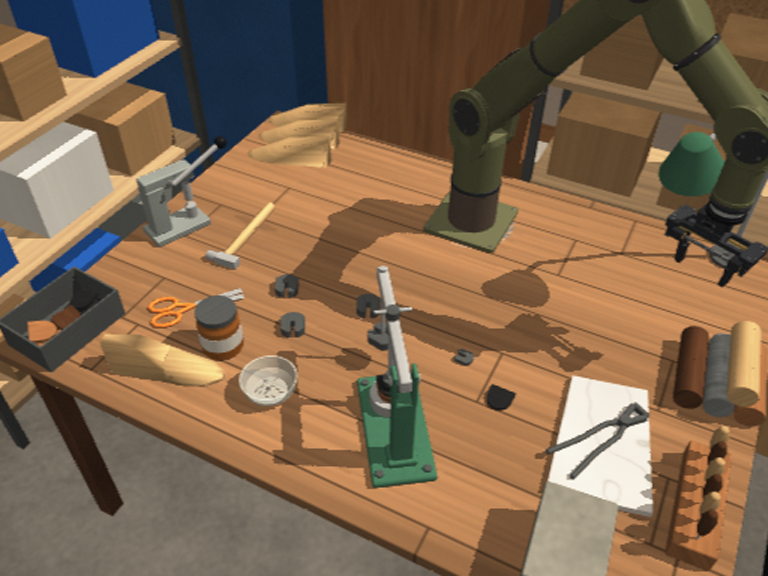

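The top view (768 px wide) shows large weights at about (461,285), (403,345) and (499,331). The hung weight is at (357,283), under the lever nose at (362,275), and the lever runs up-left to the column at (275,148). The scene view confirms the layout.

```bash
python3 - <<'E'
from h import *
s=dict(np.load('last_top.npz')); P=cloud(s)
for nm,(u,v),lo,hi in [('A',(461,285),.012,.03),('B',(403,345),.012,.03),('C',(499,331),.012,.03),('hung',(357,285),.075,.11),('small',(286,326),.006,.02)]:
    u=int(u/1.5);v=int(v/1.5); q=P[v-16:v+17,u-16:u+17].reshape(-1,3); q=q[(q[:,2]>lo)&(q[:,2]<hi)]
    (c,rad)=cv2.minEnclosingCircle(q[:,:2].astype(np.float32)); m=q.mean(0)
    d=np.array(c)-m[:2]; print(nm,len(q),'circ',np.round(c,4),round(rad,4),'mean',m.round(4),'dir',np.degrees(np.arctan2(d[1],d[0])).round(),np.linalg.norm(d).round(4))
q=P.reshape(-1,3); q=q[(q[:,2]>.25)&(q[:,2]<.34)&(q[:,0]>.5)&(q[:,0]<1.05)&(q[:,1]>-.1)&(q[:,1]<.3)]
print(len(q),q.min(0),q.max(0)); c=q[:,:2].mean(0); w,vv=np.linalg.eigh(np.cov((q[:,:2]-c).T)); d=vv[:,1]*np.sign(vv[0,1]);print(c,np.degrees(np.arctan2(d[1],d[0])), 'front end',c+d*((q[:,:2]-c)@d).min(), np.median(q[:,2]))
big=cv2.resize(s['image'][150:250,210:360],(750,500),interpolation=cv2.INTER_CUBIC); cv2.imwrite('pics/crop0.png',big)
E
```

```text
A 251 circ [ 0.5694 -0.219 ] 0.0334 mean [ 0.5678 -0.2191  0.0215] dir 3.0 0.0016
B 255 circ [ 0.4327 -0.09  ] 0.0329 mean [ 0.4305 -0.0912  0.0221] dir 28.0 0.0025
C 260 circ [ 0.4641 -0.3026] 0.0334 mean [ 0.4625 -0.3028  0.0215] dir 6.0 0.0016
hung 261 circ [0.5616 0.0134] 0.033 mean [0.5588 0.0149 0.091 ] dir -27.0 0.0032
small 132 circ [0.481  0.1801] 0.0615 mean [0.4742 0.1779 0.0102] dir 18.0 0.0071
1039 [ 0.54571639 -0.00151159  0.25024564] [0.80571619 0.19443927 0.30189547]
[0.68268374 0.09943991] 35.0624301451657 front end [0.54893834 0.00557302] 0.2768135498059583
```

View pics/crop0.png

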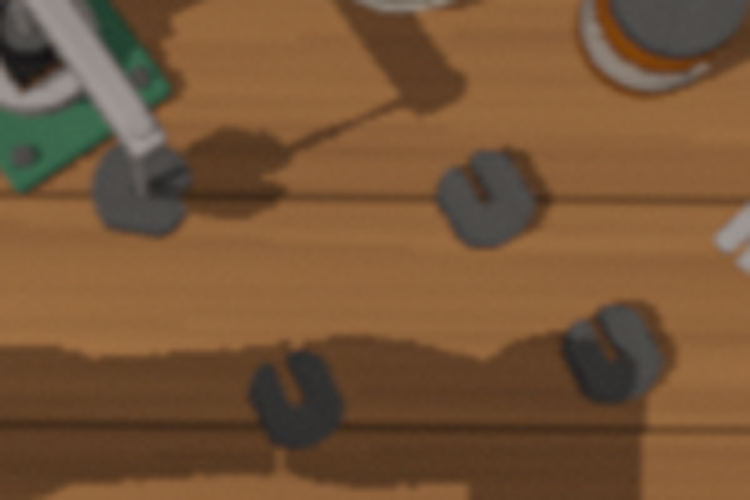

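The crop shows three slots opening up-left: A at (487,200) with its mouth near (468,170), B at (297,398) with its mouth near (288,360), and C at (613,355) with its mouth near (597,325). The hung slot opens to the right and slightly up, mouth near (188,178). The gripper has to be tilted back, away from the rod. I'll travel across and look from near first.

Call:
drive_tool(targets=[{"tx": 0.6, "ty": -1, "wz": -0.14, "claw": 1}, {"tx": 0.6, "ty": -1, "wz": -0.14, "claw": 1}, {"tx": 0.6, "ty": -1, "wz": -0.14, "claw": 1}, {"tx": 0.6, "ty": -1, "wz": -0.14, "claw": 1}, {"tx": 0.6, "ty": -1, "wz": -0.14, "claw": 1}, {"tx": 0.6, "ty": -1, "wz": -0.14, "claw": 1}, {"tx": 0.6, "ty": -1, "wz": -0.14, "claw": 1}, {"tx": 0.6, "ty": -1, "wz": -0.14, "claw": 1}])

```text
validation failed for argument at $.ta...
```

Call:
drive_tool(targets=[{"tx": 0.2, "ty": -1, "wz": -0.14, "claw": 1}, {"tx": 0.2, "ty": -1, "wz": -0.14, "claw": 1}, {"tx": 0.2, "ty": -1, "wz": -0.14, "claw": 1}, {"tx": 0.2, "ty": -1, "wz": -0.14, "claw": 1}, {"tx": 0.2, "ty": -1, "wz": -0.14, "claw": 1}, {"tx": 0.2, "ty": -1, "wz": -0.14, "claw": 1}, {"tx": 0.2, "ty": -1, "wz": -0.14, "claw": 1}, {"tx": 0.2, "ty": -1, "wz": -0.14, "claw": 1}])

```text
validation failed for argument at $.ta...
```

Call:
drive_tool(targets=[{"ty": -1, "claw": 1}, {"ty": -1, "claw": 1}, {"ty": -1, "claw": 1}, {"ty": -1, "claw": 1}, {"ty": -1, "claw": 1}, {"ty": -1, "claw": 1}, {"ty": -1, "claw": 1}, {"claw": 1}])

```text
validation failed for argument at $.ta...
```

```bash
python3 - <<'E'
from h import *
s=snap('wrist'); cv2.imwrite('pics/w1.png',cv2.resize(s['image'],(768,576),interpolation=cv2.INTER_CUBIC)); print(s['K'].round(1).tolist(),s['cam_to_world'].round(3).tolist())
st=r.get_state(); print(st['clock'],st['q'].round(3),st['tool_pos'],st['eef_rot'].round(4),st['contact_force'])
E
```

```text
[[282.4, 0.0, 255.6], [0.0, 282.4, 194.3], [0.0, 0.0, 1.0]] [[0.356, -0.888, -0.291, 0.147], [0.934, 0.338, 0.113, 0.612], [-0.002, -0.313, 0.95, 0.384], [0.0, 0.0, 0.0, 1.0]]
0.15 [-1.172  0.69  -0.195  1.566  0.157  0.903 -0.215] [0.22285129 0.58343237 0.24612366] [ 1.813e-01  9.834e-01 -7.000e-04 -1.000e-04] [ 0.42794481 -0.4801318   0.10035048]
```

View pics/w1.png

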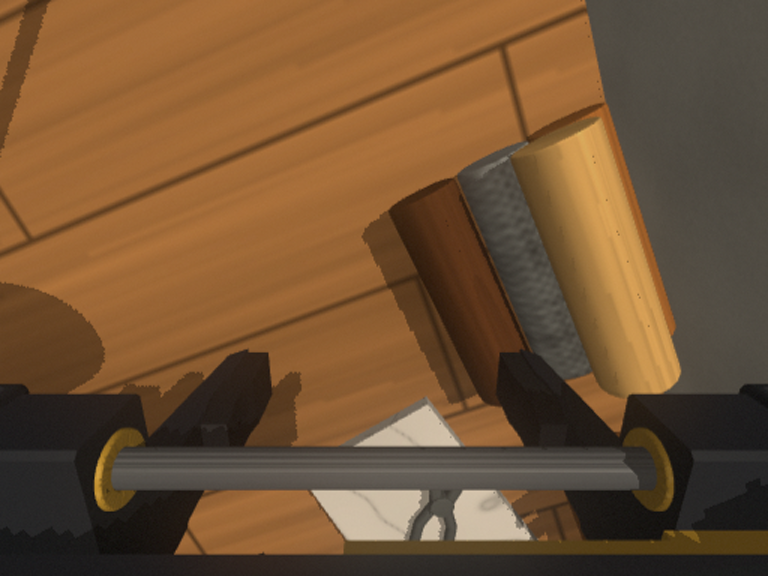

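The wrist view shows the fingers at the bottom of the frame, with the rolls and pincers beyond. The arm hasn't moved, because the rows were refused. They probably need every field.

Call:
drive_tool(targets=[{"tx": 0.6, "ty": -1, "tz": 0, "wx": 0, "wy": 0, "wz": -0.14, "claw": 1}, {"tx": 0.6, "ty": -1, "tz": 0, "wx": 0, "wy": 0, "wz": -0.14, "claw": 1}, {"tx": 0.6, "ty": -1, "tz": 0, "wx": 0, "wy": 0, "wz": -0.14, "claw": 1}, {"tx": 0.6, "ty": -1, "tz": 0, "wx": 0, "wy": 0, "wz": -0.14, "claw": 1}, {"tx": 0.6, "ty": -1, "tz": 0, "wx": 0, "wy": 0, "wz": -0.14, "claw": 1}, {"tx": 0.6, "ty": -1, "tz": 0, "wx": 0, "wy": 0, "wz": -0.14, "claw": 1}, {"tx": 0.6, "ty": -1, "tz": 0, "wx": 0, "wy": 0, "wz": -0.14, "claw": 1}, {"tx": 0.6, "ty": -1, "tz": 0, "wx": 0, "wy": 0, "wz": -0.14, "claw": 1}])

```text
clock: 0.95
tool_pos: [0.3674, 0.3426, 0.2467]
eef_rot: [0.697, 0.717, -0.0, -0.0]
contact_force: [0.1, 1.1, -0.5]
opening: 0.998
finger_force: 0.0
```

Call:
drive_tool(targets=[{"tx": 0.2, "ty": -1, "tz": 0, "wx": 0, "wy": 0, "wz": -0.14, "claw": 1}, {"tx": 0.2, "ty": -1, "tz": 0, "wx": 0, "wy": 0, "wz": -0.14, "claw": 1}, {"tx": 0.2, "ty": -1, "tz": 0, "wx": 0, "wy": 0, "wz": -0.14, "claw": 1}, {"tx": 0.2, "ty": -1, "tz": 0, "wx": 0, "wy": 0, "wz": -0.14, "claw": 1}, {"tx": 0.2, "ty": -1, "tz": 0, "wx": 0, "wy": 0, "wz": -0.14, "claw": 1}, {"tx": 0.2, "ty": -1, "tz": 0, "wx": 0, "wy": 0, "wz": -0.14, "claw": 1}, {"tx": 0.2, "ty": -1, "tz": 0, "wx": 0, "wy": 0, "wz": -0.14, "claw": 1}, {"tx": 0.2, "ty": -1, "tz": 0, "wx": 0, "wy": 0, "wz": -0.14, "claw": 1}])

```text
clock: 1.75
tool_pos: [0.415, 0.1029, 0.2468]
eef_rot: [0.977, 0.211, 0.0, -0.0]
contact_force: [1.0, 0.9, -0.8]
opening: 0.998
finger_force: 0.0
```

Call:
drive_tool(targets=[{"tx": 0, "ty": -1, "tz": 0, "wx": 0, "wy": 0, "wz": 0, "claw": 1}, {"tx": 0, "ty": -1, "tz": 0, "wx": 0, "wy": 0, "wz": 0, "claw": 1}, {"tx": 0, "ty": -1, "tz": 0, "wx": 0, "wy": 0, "wz": 0, "claw": 1}, {"tx": 0, "ty": -1, "tz": 0, "wx": 0, "wy": 0, "wz": 0, "claw": 1}, {"tx": 0, "ty": -1, "tz": 0, "wx": 0, "wy": 0, "wz": 0, "claw": 1}, {"tx": 0, "ty": -1, "tz": 0, "wx": 0, "wy": 0, "wz": 0, "claw": 1}, {"tx": 0, "ty": 0, "tz": 0, "wx": 0, "wy": 0, "wz": 0, "claw": 1}, {"tx": 0, "ty": 0, "tz": 0, "wx": 0, "wy": 0, "wz": 0, "claw": 1}])

```text
clock: 2.55
tool_pos: [0.4148, -0.0763, 0.2467]
eef_rot: [0.977, 0.213, -0.0, -0.0]
contact_force: [-0.0, 0.2, -1.2]
opening: 1.002
finger_force: 0.0
```

```bash
python3 - <<'E'
from h import *
s=snap('wrist'); cv2.imwrite('pics/w2.png',cv2.resize(s['image'],(768,576),interpolation=cv2.INTER_CUBIC)); print(s['K'].round(1).tolist(),s['cam_to_world'].round(3).tolist())
st=r.get_state(); print(st['clock'],st['q'].round(3),st['tool_pos'],st['eef_rot'].round(4),st['contact_force'])
E
```

```text
[[282.4, 0.0, 255.6], [0.0, 282.4, 194.3], [0.0, 0.0, 1.0]] [[0.417, 0.863, 0.284, 0.489], [-0.909, 0.396, 0.131, -0.043], [0.0, -0.313, 0.95, 0.384], [0.0, 0.0, 0.0, 1.0]]
2.6 [-0.183  0.463  0.38   2.163 -0.314  0.568 -0.713] [ 0.41485633 -0.07544539  0.24660863] [ 9.768e-01  2.141e-01 -1.000e-04 -3.000e-04] [ 0.8628259  -0.06947266 -0.22334606]
```

View pics/w2.png

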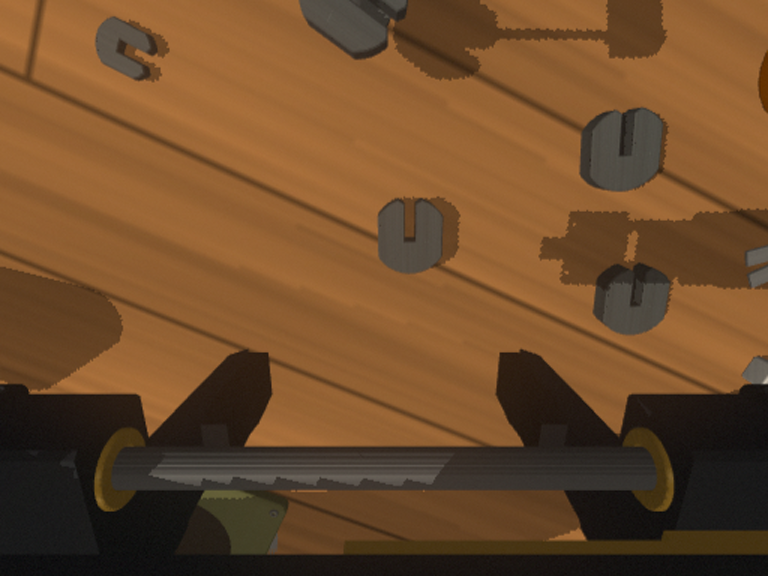

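The wrist view (768 px wide) shows B with its slot mouth at (410,199) and slot end at (409,240). A has its mouth at (628,108) and end at (625,156); C has its mouth at (637,267) and end at (637,304). The hung weight is at the top edge, its slot running from about (358,3) to (398,18).

```bash
cat >> h.py <<'E'
def ray(s,u,v,z):
    K=s['K'];T=s['cam_to_world'];d=T[:3,:3]@np.array([(u-K[0,2])/K[0,0],-(v-K[1,2])/K[1,1],-1]);o=T[:3,3];return o+d*(z-o[2])/d[2]
E
python3 - <<'E'
from h import *
s=dict(np.load('last_wrist.npz'));P=cloud(s)
for n,c0,m,e in [('A',(.569,-.219),(628,108),(625,156)),('B',(.4327,-.09),(410,199),(409,240)),('C',(.464,-.3026),(637,267),(637,304))]:
    M=ray(s,m[0]/1.5,m[1]/1.5,.022);E=ray(s,e[0]/1.5,e[1]/1.5,.022);d=M-E;a=np.arctan2(d[1],d[0])
    q=P.reshape(-1,3);q=q[np.linalg.norm(q[:,:2]-c0,axis=1)<.045]
    t=q[(q[:,2]>.017)&(q[:,2]<.027)]; c,rad=cv2.minEnclosingCircle(t[:,:2].astype(np.float32))
    g=q[(np.linalg.norm(q[:,:2]-c,axis=1)<.027)&(q[:,2]<.016)]; gm=g[:,:2].mean(0)-c
    print(n,'px: mouth',M.round(4),'len',np.linalg.norm(d).round(4),'yaw',np.degrees(a).round(1),'ctr',(E[:2]+.004*d[:2]/np.linalg.norm(d[:2])).round(4),'| cloud ctr',np.round(c,4),round(rad,4),'gapdir',np.degrees(np.arctan2(gm[1],gm[0])).round(1),len(g),'z',np.median(t[:,2]).round(4))
M=ray(s,398/1.5,18/1.5,.092);E=ray(s,358/1.5,3/1.5,.092);print('hung',M,E,np.degrees(np.arctan2(*(M-E)[1::-1])))
E
```

```text
A px: mouth [ 0.5996 -0.2049  0.022 ] len 0.0363 yaw 31.1 ctr [ 0.5719 -0.2215] | cloud ctr [ 0.5726 -0.2209] 0.0332 gapdir 5.0 160 z 0.0219
B px: mouth [ 0.4644 -0.0793  0.022 ] len 0.0349 yaw 24.3 ctr [ 0.4363 -0.092 ] | cloud ctr [ 0.4354 -0.0929] 0.0331 gapdir 19.9 175 z 0.0219
C px: mouth [ 0.4949 -0.2874  0.022 ] len 0.0354 yaw 35.2 ctr [ 0.4693 -0.3055] | cloud ctr [ 0.4677 -0.305 ] 0.0337 gapdir 3.5 129 z 0.0219
hung [ 0.5622283  -0.01943109  0.092     ] [0.5593215  0.00545228 0.092     ] -83.33708849045239
```

Call:
drive_tool(targets=[{"tx": 0.1, "ty": -0.1, "tz": 0, "wx": 0.058, "wy": -0.126, "wz": 0, "claw": 1}, {"tx": 0.1, "ty": -0.1, "tz": 0, "wx": 0.058, "wy": -0.126, "wz": 0, "claw": 1}, {"tx": 0.1, "ty": -0.1, "tz": 0, "wx": 0.058, "wy": -0.126, "wz": 0, "claw": 1}, {"tx": 0.1, "ty": -0.1, "tz": -0.8, "wx": 0.058, "wy": -0.126, "wz": 0, "claw": 1}, {"tx": 0.1, "ty": -0.1, "tz": -0.8, "wx": 0.058, "wy": -0.126, "wz": 0, "claw": 1}, {"tx": 0.15, "ty": -0.08, "tz": -0.8, "wx": 0.058, "wy": -0.126, "wz": 0, "claw": 1}, {"tx": 0, "ty": 0, "tz": -0.8, "wx": 0, "wy": 0, "wz": 0, "claw": 1}, {"tx": 0, "ty": 0, "tz": 0, "wx": 0, "wy": 0, "wz": 0, "claw": 1}])

```text
clock: 3.4
tool_pos: [0.4492, -0.1091, 0.2183]
eef_rot: [0.942, 0.222, 0.233, -0.097]
contact_force: [0.2, 0.2, 0.5]
opening: 0.999
finger_force: 0.0
```

```bash
cat > st.py <<'E'
from h import *
from scipy.spatial.transform import Rotation as R
st=r.get_state(); A=R.from_quat(st['eef_rot']).as_matrix(); z=A[:,2];y=A[:,1]
print('t',round(st['clock'],2),'q',st['q'].round(2),'pos',st['tool_pos'].round(4),'tilt',np.degrees(np.arccos(-z[2])).round(2),'dir',np.degrees(np.arctan2(z[1],z[0])).round(2),'y-yaw+90',(np.degrees(np.arctan2(y[1],y[0]))+90).round(2),'yz',y[2].round(4),'F',st['contact_force'].round(2),'M',st['moment'].round(3),'open',round(st['opening'],3),'ff',round(st['finger_force'],1))
E
python3 st.py
```

```text
t 3.4 q [ 0.88  0.61 -0.7   2.32 -1.    0.04  0.22] pos [ 0.4492 -0.1091  0.2183] tilt 29.18 dir 35.83 y-yaw+90 27.68 yz -0.0789 F [0.15 0.16 0.47] M [-0.265  0.479  0.027] open 0.999 ff 0.0
```

```bash
cat > kin.py <<'E'
import numpy as np
from scipy.spatial.transform import Rotation as R
S=[([-1.17220151,.68990357,-.19449112,1.56620938,.15730276,.90249554,-.21508789],[0.22283567,0.58334894,0.24599549],[.1813562,.9834171,-.00081,-.00008])]
S+=[([-0.183,0.463,0.38,2.163,-0.314,0.568,-0.713],[0.41485633,-0.07544539,0.24660863],[.9768,.2141,-.0001,-.0003])]
def Rots(q,sg):
    A=np.eye(3);out=[A]
    for i in range(7):
        v=np.array([0,0,sg[i]*q[i]]) if i%2==0 else np.array([0,sg[i]*q[i],0]); A=A@R.from_rotvec(v).as_matrix(); out.append(A)
    return out
E
cat > fit.py <<'E'
from kin import *; import itertools
from plant import r
st=r.get_state(); S.append((st['q'],st['tool_pos'],st['eef_rot']))
best=[]
for sg in itertools.product([1,-1],repeat=7):
    C=[Rots(q,sg)[-1].T@R.from_quat(o).as_matrix() for q,p,o in S]
    e=sum(np.linalg.norm(C[0]-c) for c in C[1:]); best.append((e,sg,C[0]))
best.sort(key=lambda b:b[0]); print([(round(b[0],4),b[1]) for b in best[:4]]); sg=best[0][1]; print(best[0][2].round(3))
rows=[];rhs=[]
for q,p,o in S:
    A=Rots(q,sg)
    rows.append(np.c_[[0,0,1],A[2][:,[0,2]]@np.eye(2),A[4][:,[0,2]],A[6][:,[0,2]]]);rhs.append(p)
M=np.vstack(rows);b=np.hstack(rhs);x,res,rk,sv=np.linalg.lstsq(M,b,rcond=None);print(x.round(4),rk,sv.round(3),(M@x-b).round(4))
E
python3 fit.py
```

```text
[(np.float64(0.0021), (-1, 1, -1, 1, -1, 1, -1)), (np.float64(1.3818), (-1, -1, -1, -1, -1, -1, -1)), (np.float64(2.548), (-1, 1, -1, 1, -1, 1, 1)), (np.float64(2.6682), (-1, -1, 1, -1, -1, -1, -1))]
[[-0. -1.  0.]
 [ 1. -0.  0.]
 [-0.  0.  1.]]
[ 0.1694 -0.0921  0.6255 -0.0282  0.3014 -0.0475  0.2905] 7 [3.401 2.847 0.868 0.616 0.379 0.214 0.085] [-0.0468  0.0147  0.0086 -0.0067  0.0232 -0.0068  0.0054 -0.0068 -0.0018]
```

Call:
drive_tool(targets=[{"tx": 0.5, "ty": -0.5, "tz": 0, "wx": 0, "wy": 0, "wz": 0, "claw": 1}, {"tx": 0.5, "ty": -0.5, "tz": 0, "wx": 0, "wy": 0, "wz": 0, "claw": 1}, {"tx": 0.5, "ty": -0.5, "tz": 0, "wx": 0, "wy": 0, "wz": 0, "claw": 1}, {"tx": 0.5, "ty": -0.5, "tz": 0, "wx": 0, "wy": 0, "wz": 0, "claw": 1}, {"tx": 0.5, "ty": -0.5, "tz": 0, "wx": 0, "wy": 0, "wz": 0, "claw": 1}, {"tx": 0.5, "ty": -0.5, "tz": 0, "wx": 0, "wy": 0, "wz": 0, "claw": 1}, {"tx": 0.5, "ty": -0.5, "tz": 0, "wx": 0, "wy": 0, "wz": 0, "claw": 1}, {"tx": 0.5, "ty": -0.5, "tz": 0, "wx": 0, "wy": 0, "wz": 0, "claw": 1}])

```text
clock: 4.2
tool_pos: [0.571, -0.2244, 0.2204]
eef_rot: [0.941, 0.227, 0.232, -0.096]
contact_force: [0.3, 0.2, 1.1]
opening: 0.995
finger_force: 0.0
```

```bash
python3 st.py; cat > rec.py <<'E'
import json,os
from plant import r
st=r.get_state(); L=json.load(open('s.json')) if os.path.exists('s.json') else []
L.append([st['q'].tolist(),st['tool_pos'].tolist(),st['eef_rot'].tolist()]); json.dump(L,open('s.json','w'))
E
python3 rec.py
```

```text
t 4.2 q [ 0.65  0.68 -0.2   1.87 -0.76  0.5   0.07] pos [ 0.571  -0.2244  0.2204] tilt 29.14 dir 36.01 y-yaw+90 28.21 yz -0.0755 F [0.31 0.2  1.13] M [-0.357  0.428  0.025] open 0.995 ff 0.0
```

Call:
drive_tool(targets=[{"tx": 0, "ty": 0, "tz": 0.3, "wx": -0.08, "wy": 0.07, "wz": 0, "claw": 1}, {"tx": 0, "ty": 0, "tz": 0.3, "wx": -0.08, "wy": 0.07, "wz": 0, "claw": 1}, {"tx": 0, "ty": 0, "tz": 0.3, "wx": -0.08, "wy": 0.07, "wz": 0, "claw": 1}, {"tx": 0, "ty": 0, "tz": 0.3, "wx": -0.08, "wy": 0.07, "wz": 0, "claw": 1}, {"tx": 0, "ty": 0, "tz": 0.3, "wx": -0.08, "wy": 0.07, "wz": 0.1, "claw": 1}, {"tx": 0, "ty": 0, "tz": 0.3, "wx": -0.08, "wy": -0.07, "wz": 0.1, "claw": 1}, {"tx": 0, "ty": 0, "tz": 0.3, "wx": -0.08, "wy": -0.07, "wz": 0.1, "claw": 1}, {"tx": 0, "ty": 0, "tz": 0.3, "wx": -0.08, "wy": -0.07, "wz": 0.1, "claw": 1}])

```text
clock: 5.0
tool_pos: [0.5711, -0.2227, 0.2929]
eef_rot: [0.873, 0.433, 0.087, 0.206]
contact_force: [-0.8, -1.4, 0.4]
opening: 0.998
finger_force: 0.0
```

```bash
python3 st.py; python3 rec.py
```

```text
t 5.0 q [-0.1   0.52  0.44  1.98 -0.07  0.27 -0.34] pos [ 0.5711 -0.2227  0.2929] tilt 25.79 dir -40.64 y-yaw+90 53.15 yz 0.4344 F [-0.78 -1.37  0.43] M [ 0.134  0.461 -0.031] open 0.998 ff 0.0
```

Call:
drive_tool(targets=[{"tx": 0, "ty": 0, "tz": 0, "wx": 0.1, "wy": -0.05, "wz": 0, "claw": 1}, {"tx": 0, "ty": 0, "tz": 0, "wx": 0.1, "wy": -0.05, "wz": 0, "claw": 1}, {"tx": 0, "ty": 0, "tz": 0, "wx": 0.1, "wy": -0.05, "wz": 0, "claw": 1}, {"tx": 0, "ty": 0, "tz": 0, "wx": 0.1, "wy": -0.05, "wz": 0, "claw": 1}, {"tx": 0, "ty": 0, "tz": 0, "wx": 0.1, "wy": -0.05, "wz": 0, "claw": 1}, {"tx": 0, "ty": 0, "tz": 0, "wx": 0.1, "wy": -0.05, "wz": 0, "claw": 1}, {"tx": 0, "ty": 0, "tz": 0, "wx": 0.1, "wy": -0.05, "wz": 0, "claw": 1}, {"tx": 0, "ty": 0, "tz": 0, "wx": 0.1, "wy": -0.05, "wz": 0, "claw": 1}])

```text
clock: 5.8
tool_pos: [0.5699, -0.2246, 0.2889]
eef_rot: [0.855, 0.323, 0.4, -0.066]
contact_force: [-0.3, 0.6, -1.7]
opening: 0.998
finger_force: 0.0
```

```bash
python3 st.py; python3 rec.py; cat > fit.py <<'E'
from kin import *; import json
L=S+[tuple(a) for a in json.load(open('s.json'))]
sg=(-1,1,-1,1,-1,1,-1)
C=np.array([[0,-1,0],[1,0,0],[0,0,1.]])
print([round(float(np.linalg.norm(Rots(q,sg)[-1]@C-R.from_quat(o).as_matrix())),4) for q,p,o in L])
rows=[];rhs=[]
for q,p,o in L:
    A=Rots(q,sg)
    rows.append(np.c_[[0,0,1],A[1][:,:2],A[2][:,[0,2]],A[3][:,:2],A[4][:,[0,2]],A[5][:,:2],A[6][:,[0,2]]]);rhs.append(p)
M=np.vstack(rows);b=np.hstack(rhs)
for lam in [1e-3,3e-3,1e-2]:
    x=np.linalg.lstsq(np.vstack([M,lam*np.eye(13)]),np.r_[b,np.zeros(13)],rcond=None)[0];print(x.round(4),np.abs(M@x-b).max().round(4))
E
python3 fit.py
```

```text
t 5.8 q [ 1.21  0.79 -0.95  1.97 -0.51  0.22  0.21] pos [ 0.5699 -0.2246  0.2889] tilt 47.81 dir 30.03 y-yaw+90 37.69 yz 0.1455 F [-0.31  0.58 -1.68] M [-0.41   0.795 -0.005] open 0.998 ff 0.0
[0.0, 0.0021, 0.0, 0.0, 0.0]
[ 3.485e-01  1.200e-03 -1.850e-02  1.000e-04  5.619e-01  3.000e-04
 -2.720e-02  5.000e-04  3.446e-01 -1.000e-04 -4.000e-04  3.000e-04
  3.180e-01] 0.0001
[ 3.486e-01  1.500e-03 -1.840e-02 -0.000e+00  5.616e-01  4.000e-04
 -2.730e-02  5.000e-04  3.445e-01 -1.000e-04 -4.000e-04  3.000e-04
  3.180e-01] 0.0001
[ 3.497e-01  4.800e-03 -1.770e-02 -1.900e-03  5.585e-01  1.800e-03
 -2.760e-02  7.000e-04  3.435e-01 -1.000e-04 -9.000e-04  5.000e-04
  3.174e-01] 0.0002
```

```bash
cat >> kin.py <<'E'
sg=(-1,1,-1,1,-1,1,-1); C=np.array([[0,-1,0],[1,0,0],[0,0,1.]])
lo=np.array([-3.01,-.46,-1.47,.13,-1,.04,-2.66]);hi=np.array([3.01,2.08,1.51,2.56,4.14,2.09,2.66])
def fk(q):
    A=Rots(q,sg); p=np.array([0,0,.3485])+A[1][:,1]*-.0185+A[2][:,2]*.5618+A[3][:,1]*-.0272+A[4][:,2]*.3446+A[6][:,2]*.318
    return p,A[7]@C
def pose(psi,th):
    a,t=np.radians(psi),np.radians(th)
    z=np.array([np.cos(a)*np.sin(t),np.sin(a)*np.sin(t),-np.cos(t)]);y=np.array([np.sin(a),-np.cos(a),0]);return np.c_[np.cross(y,z),y,z]
from scipy.optimize import least_squares
def ik(p,Rt,q0,m=.05):
    def f(q):
        P,A=fk(q);return np.r_[(P-p)*10,(R.from_matrix(A.T@Rt)).as_rotvec()*3,.003*(q-q0)]
    s=least_squares(f,np.clip(q0,lo+m+.01,hi-m-.01),bounds=(lo+m,hi-m)); P,A=fk(s.x)
    return s.x,np.linalg.norm(P-p),np.degrees(np.linalg.norm(R.from_matrix(A.T@Rt).as_rotvec()))
E
cat > reach.py <<'E'
from kin import *
from plant import r
q0=r.get_state()['q']; rng=np.random.default_rng(0)
starts=[q0]+[rng.uniform(lo,hi) for _ in range(14)]
for n,p,psis,ths in [('A',(.572,-.221,.017),[31],[45,55]),('B',(.436,-.092,.017),[24],[45,55]),('C',(.4685,-.305,.017),[34],[45,55]),('H',(.561,.013,.13),[-15,0,20,40,50,60,70],[45,55])]:
  for psi in psis:
    for th in ths:
      out=[]
      for i,s in enumerate(starts):
        q,e,a=ik(np.array(p),pose(psi,th),s)
        if e<.002 and a<.7: out.append((i,q.round(2).tolist()))
      out.sort(key=lambda o:abs(o[1][4])>1.2); print(n,psi,th,len(out),out[:1],[o for o in out if o[1][4]>1.2][:1])
E
python3 reach.py
```

```text
A 31 45 6 [(1, [1.33, 1.65, -1.42, 1.98, 1.84, 0.69, -1.76])] [(1, [1.33, 1.65, -1.42, 1.98, 1.84, 0.69, -1.76])]
A 31 55 4 [(1, [1.42, 1.75, -1.42, 1.98, 1.86, 0.55, -1.65])] [(1, [1.42, 1.75, -1.42, 1.98, 1.86, 0.55, -1.65])]
B 24 45 0 [] []
B 24 55 0 [] []
C 34 45 9 [(0, [1.36, 1.27, -0.78, 1.97, -0.51, 0.09, 0.57])] [(1, [1.6, 1.65, -1.42, 1.96, 1.46, 0.7, -1.24])]
C 34 55 9 [(0, [1.49, 1.41, -0.9, 1.93, -0.3, 0.16, 0.49])] [(1, [1.67, 1.74, -1.42, 1.93, 1.32, 0.61, -0.99])]
H -15 45 4 [(4, [-0.17, 0.93, -0.27, 2.5, 2.5, 1.13, 1.59])] [(4, [-0.17, 0.93, -0.27, 2.5, 2.5, 1.13, 1.59])]
H -15 55 0 [] []
H 0 45 0 [] []
H 0 55 0 [] []
H 20 45 3 [(4, [0.12, 0.92, -0.11, 2.5, 3.39, 1.02, 1.79])] [(4, [0.12, 0.92, -0.11, 2.5, 3.39, 1.02, 1.79])]
H 20 55 0 [] []
H 40 45 7 [(1, [0.93, 1.36, -1.42, 2.3, 2.18, 0.76, -2.58])] [(1, [0.93, 1.36, -1.42, 2.3, 2.18, 0.76, -2.58])]
H 40 55 1 [(4, [0.13, 1.05, 0.26, 2.39, 4.09, 1.31, 1.68])] [(4, [0.13, 1.05, 0.26, 2.39, 4.09, 1.31, 1.68])]
H 50 45 5 [(1, [0.97, 1.36, -1.42, 2.2, 1.9, 0.61, -2.15])] [(1, [0.97, 1.36, -1.42, 2.2, 1.9, 0.61, -2.15])]
H 50 55 5 [(1, [1.05, 1.48, -1.42, 2.22, 2.1, 0.51, -2.19])] [(1, [1.05, 1.48, -1.42, 2.22, 2.1, 0.51, -2.19])]
H 60 45 4 [(1, [0.99, 1.37, -1.42, 2.08, 1.5, 0.56, -1.62])] [(1, [0.99, 1.37, -1.42, 2.08, 1.5, 0.56, -1.62])]
H 60 55 4 [(1, [1.06, 1.48, -1.42, 2.09, 1.52, 0.44, -1.51])] [(1, [1.06, 1.48, -1.42, 2.09, 1.52, 0.44, -1.51])]
H 70 45 9 [(0, [0.77, 1.05, -0.83, 1.98, -0.36, 0.26, 0.3])] []
H 70 55 9 [(0, [0.9, 1.2, -0.95, 1.96, -0.35, 0.28, 0.39])] []
```

```bash
cat > reach.py <<'E'
from kin import *
from plant import r
import sys
q0=r.get_state()['q']; rng=np.random.default_rng(0)
starts=[q0,np.array([-.18,.46,.38,2.16,-.31,.57,-.71]),np.array([.12,.92,-.1,2.4,3.1,.9,-1.3]),np.array([.9,1.4,-1.3,2.1,1.9,.6,-1.8]),np.array([-.5,.9,.9,2.1,1.5,.8,0])]+[rng.uniform(lo,hi) for _ in range(5)]
for n,p,psis in [('A',(.572,-.221,.017),[31]),('B',(.436,-.092,.017),[24]),('C',(.4685,-.305,.017),[34]),('H',(.561,.013,.11),[-15,0,20,40,60,75,90,110,130])]:
  for psi in psis:
    for th in [37,45]:
      for fl in [0,1]:
        d=np.array([np.cos(np.radians(psi)),np.sin(np.radians(psi)),0])
        Rt=pose(psi,th)
        if fl: Rt=Rt@np.diag([-1,-1,1])
        out=[]
        for i,s in enumerate(starts):
          q,e,a=ik(np.array(p)-.005*d,Rt,s)
          if e<.002 and a<.7 and not any(np.abs(np.array(o)-q).max()<.6 for o in out): out.append(q.round(2).tolist())
        print(n,psi,th,'FL' if fl else '  ',*out[:4])
E
time python3 reach.py
```

```text
A 31 37    [1.08, 1.24, -0.85, 1.98, 2.17, 0.21, -2.4] [1.27, 1.58, -1.42, 1.97, 1.77, 0.8, -1.8] [0.97, 1.16, -0.64, 1.99, 3.38, 0.13, 2.61]
A 31 37 FL [1.17, 1.35, -1.07, 1.98, 1.86, 0.41, 1.12] [0.92, 1.13, -0.55, 1.99, 3.83, 0.18, -1.01] [1.04, 1.21, -0.79, 1.98, 2.43, 0.16, 0.46]
A 31 45    [1.21, 1.37, -0.99, 1.99, 2.28, 0.23, -2.36] [1.34, 1.65, -1.42, 1.99, 1.83, 0.69, -1.75] [1.09, 1.26, -0.75, 2.0, 3.51, 0.18, 2.61]
A 31 45 FL [1.28, 1.48, -1.18, 1.99, 1.94, 0.42, 1.18] [0.97, 1.19, -0.53, 2.01, 4.09, 0.34, -1.18] [1.11, 1.27, -0.78, 2.0, 3.36, 0.17, -0.37] [1.17, 1.33, -0.92, 2.0, 2.54, 0.19, 0.49]
B 24 37   
B 24 37 FL
B 24 45   
B 24 45 FL
C 34 37    [1.22, 1.16, -0.63, 1.99, -0.93, 0.09, 0.89] [1.42, 1.33, -1.04, 1.98, 1.36, 0.36, -1.31]
C 34 37 FL [1.34, 1.24, -0.85, 1.98, 1.12, 0.16, 2.03] [1.22, 1.16, -0.63, 1.99, -0.95, 0.09, -2.23]
C 34 45    [1.38, 1.28, -0.8, 1.97, -0.33, 0.09, 0.41] [1.54, 1.48, -1.19, 1.96, 1.33, 0.42, -1.16] [1.42, 1.32, -0.89, 1.97, 0.64, 0.12, -0.54]
C 34 45 FL [1.47, 1.37, -0.99, 1.97, 1.08, 0.21, 2.19] [1.34, 1.24, -0.72, 1.97, -0.95, 0.14
[... 2540 characters left out ...]
1, -2.16]
H 110 45    [0.61, 1.16, -0.75, 1.51, -0.02, 1.01, 0.46] [0.8, 1.46, -1.42, 1.5, 0.66, 1.24, -0.14]
H 110 45 FL [0.3, 1.05, -0.12, 1.53, -0.6, 1.12, -2.15]
H 130 37    [0.46, 1.13, -0.7, 1.41, 0.14, 1.18, 0.58] [0.66, 1.42, -1.42, 1.39, 0.75, 1.47, 0.06]
H 130 37 FL [0.15, 1.04, -0.03, 1.43, -0.42, 1.21, -2.06] [0.48, 1.14, -0.76, 1.4, 0.19, 1.19, -2.61] [-0.17, 1.15, 0.67, 1.45, -0.9, 1.49, -1.63]
H 130 45    [0.48, 1.21, -0.74, 1.31, 0.09, 1.32, 0.61] [0.66, 1.48, -1.42, 1.29, 0.65, 1.54, 0.14]
H 130 45 FL [0.2, 1.11, -0.09, 1.33, -0.42, 1.35, -2.07] [0.52, 1.24, -0.85, 1.3, 0.19, 1.33, -2.61] [-0.1, 1.21, 0.62, 1.35, -0.89, 1.63, -1.66]
real	1m11.815s
user	1m11.755s
sys	0m0.289s
```

```bash
cat > reach2.py <<'E'
from kin import *
q=np.array([.6,1.0,-.65,1.9,-.2,.4,.2])
for n,p,psi0 in [('A',(.572,-.221,.017),31),('B',(.436,-.092,.017),24),('C',(.4685,-.305,.017),34)]:
  for psi,th in [(psi0,0),(psi0+30,0),(psi0+50,0),(psi0+30,30),(psi0+30,40),(psi0+50,30),(psi0+50,40),(psi0+70,40)]:
    d=np.array([np.cos(np.radians(psi)),np.sin(np.radians(psi)),0])
    x,e,a=ik(np.array(p)-.004*d,pose(psi,th),q); print(n,psi,th,'ok' if e<.001 and a<.5 else (e.round(3),a.round(1)),x.round(2),'margin',np.minimum(x-lo,hi-x).min().round(2))
E
python3 reach2.py
```

```text
A 31 0 ok [ 0.22  1.01  0.14  1.74 -0.31  0.41 -0.45] margin 0.37
A 61 0 ok [ 0.28  1.    0.04  1.73 -0.09  0.41 -0.13] margin 0.37
A 81 0 ok [ 0.32  1.   -0.03  1.72  0.07  0.42  0.08] margin 0.38
A 61 30 ok [ 0.84  1.12 -0.51  1.71 -0.17  0.42  0.24] margin 0.38
A 61 40 ok [ 0.98  1.21 -0.65  1.67 -0.19  0.49  0.34] margin 0.45
A 81 30 ok [ 0.8   1.16 -0.51  1.53 -0.04  0.72  0.4 ] margin 0.68
A 81 40 ok [ 0.89  1.25 -0.6   1.44 -0.08  0.85  0.49] margin 0.81
A 101 40 ok [ 0.79  1.29 -0.57  1.22  0.02  1.16  0.66] margin 0.79
B 24 0 (np.float64(0.007), np.float64(2.3)) [ 0.06  0.94  0.09  2.19 -0.95  0.09 -0.09] margin 0.05
B 54 0 ok [ 0.56  1.05 -0.75  2.21  1.54  0.63 -2.03] margin 0.35
B 74 0 ok [ 0.55  1.04 -0.73  2.21  1.53  0.61 -1.68] margin 0.35
B 54 30 (np.float64(0.02), np.float64(6.7)) [ 0.82  1.07 -0.53  2.16 -0.95  0.09  0.88] margin 0.05
B 54 40 (np.float64(0.017), np.float64(5.9)) [ 1.03  1.2  -0.69  2.16 -0.95  0.09  1.05] margin 0.05
B 74 30 ok [ 0.82  1.09 -0.57  2.15 -0.1   0.1   0.31] margin 0.06
B 74 40 ok [ 0.98  1.2  -0.7   2.09 -0.07  0.21  0.39] margin 0.17
B 94 40 ok [ 0.88  1.19 -0.64  1.91  0.01  0.54  0.53] margin 0.5
C 34 0 ok [ 0.44  0.97  0.1   1.9  -0.3   0.28 -0.19] margin 0.24
C 64 0 ok [ 0.49  0.97  0.02  1.9  -0.05  0.28  0.1 ] margin 0.24
C 84 0 ok [ 0.52  0.97 -0.04  1.89  0.12  0.29  0.29] margin 0.25
C 64 30 ok [ 1.06  1.11 -0.51  1.74 -0.09  0.52  0.4 ] margin 0.48
C 64 40 ok [ 1.17  1.21 -0.61  1.67 -0.12  0.64  0.49] margin 0.6
C 84 30 ok [ 0.99  1.14 -0.5   1.58  0.03  0.78  0.57] margin 0.74
C 84 40 ok [ 1.07  1.23 -0.57  1.47 -0.02  0.95  0.64] margin 0.85
C 104 40 ok [ 0.95  1.26 -0.54  1.3   0.08  1.21  0.81] margin 0.82
```

```bash
cat > go.py <<'E'
import sys; from kin import *; from plant import r
x,y,z,psi,th,n=map(float,sys.argv[1:7]); st=r.get_state(); A=R.from_quat(st['eef_rot']).as_matrix()
w=R.from_matrix(pose(psi,th)@A.T).as_rotvec()/np.radians(60); d=(np.array([x,y,z])-st['tool_pos'])/.03
print('t',round(st['clock'],2),'q',st['q'].round(2),'pos',st['tool_pos'].round(4),'F',st['contact_force'].round(2),'open',round(st['opening'],3)); print('T total',d.round(3),'W total',w.round(3),'deg',(np.linalg.norm(w)*60).round(1)); print('per row T',(d/n).round(4),'W',(w/n).round(4))
E
python3 go.py .572 -.221 .07 31 0 7
```

```text
t 5.8 q [ 1.21  0.79 -0.95  1.97 -0.51  0.22  0.21] pos [ 0.5699 -0.2246  0.2889] F [-0.31  0.58 -1.68] open 0.998
T total [ 0.071  0.119 -7.298] W total [-0.335  0.724 -0.162] deg 48.9
per row T [ 0.0102  0.017  -1.0425] W [-0.0479  0.1034 -0.0232]
```

Call:
drive_tool(targets=[{"tx": 0.01, "ty": 0.017, "tz": -0.9, "wx": -0.048, "wy": 0.103, "wz": -0.023, "claw": 1}, {"tx": 0.01, "ty": 0.017, "tz": -0.9, "wx": -0.048, "wy": 0.103, "wz": -0.023, "claw": 1}, {"tx": 0.01, "ty": 0.017, "tz": -0.9, "wx": -0.048, "wy": 0.103, "wz": -0.023, "claw": 1}, {"tx": 0.01, "ty": 0.017, "tz": -0.9, "wx": -0.048, "wy": 0.103, "wz": -0.023, "claw": 1}, {"tx": 0.01, "ty": 0.017, "tz": -0.9, "wx": -0.048, "wy": 0.103, "wz": -0.023, "claw": 1}, {"tx": 0.01, "ty": 0.017, "tz": -0.9, "wx": -0.048, "wy": 0.103, "wz": -0.023, "claw": 1}, {"tx": 0.01, "ty": 0.017, "tz": -0.9, "wx": -0.048, "wy": 0.103, "wz": -0.023, "claw": 1}, {"tx": 0, "ty": 0, "tz": -0.9, "wx": 0, "wy": 0, "wz": 0, "claw": 1}])

```text
clock: 6.6
tool_pos: [0.5777, -0.2142, 0.0713]
eef_rot: [0.962, 0.275, 0.001, 0.004]
contact_force: [0.7, -0.4, -0.7]
opening: 0.999
finger_force: 0.0
```

```bash
python3 go.py .572 -.221 .013 31 0 4; python3 - <<'E'
from h import *
s=snap('top'); P=cloud(s); c0=(.572,-.221)
E
```

```text
t 6.6 q [ 0.17  0.93  0.2   1.73 -0.32  0.51 -0.45] pos [ 0.5777 -0.2142  0.0713] F [ 0.7  -0.35 -0.68] open 0.999
T total [-0.19  -0.225 -1.944] W total [ 0.006  0.003 -0.015] deg 1.0
per row T [-0.0476 -0.0564 -0.4861] W [ 0.0015  0.0007 -0.0036]
```

Call:
drive_tool(force=35, targets=[{"tx": -0.1, "ty": -0.11, "tz": -0.3, "wx": 0.003, "wy": 0, "wz": -0.007, "claw": 1}, {"tx": -0.09, "ty": -0.115, "tz": -0.4, "wx": 0.003, "wy": 0.003, "wz": -0.007, "claw": 1}, {"tx": 0, "ty": 0, "tz": -0.64, "wx": 0, "wy": 0, "wz": 0, "claw": 1}, {"tx": 0, "ty": 0, "tz": -0.6, "wx": 0, "wy": 0, "wz": 0, "claw": 1}, {"tx": 0, "ty": 0, "tz": 0, "wx": 0, "wy": 0, "wz": 0, "claw": -1}, {"tx": 0, "ty": 0, "tz": 0, "wx": 0, "wy": 0, "wz": 0, "claw": -1}, {"tx": 0, "ty": 0, "tz": 0, "wx": 0, "wy": 0, "wz": 0, "claw": -1}, {"tx": 0, "ty": 0, "tz": 0, "wx": 0, "wy": 0, "wz": 0, "claw": -1}])

```text
clock: 7.45
tool_pos: [0.5644, -0.229, 0.0137]
eef_rot: [0.965, 0.26, -0.002, -0.003]
contact_force: [-4.3, 5.4, 4.7]
opening: 0.66
finger_force: 2.9
```

```bash
python3 st.py
```

```text
t 7.45 q [ 0.22  1.01  0.16  1.74 -0.34  0.42 -0.42] pos [ 0.5644 -0.229   0.0137] tilt 0.39 dir 138.27 y-yaw+90 30.19 yz -0.0065 F [-4.31  5.39  4.68] M [1.115 0.96  0.089] open 0.66 ff 2.9
```

Call:
drive_tool(targets=[{"tx": 0, "ty": 0, "tz": 0, "wx": 0, "wy": 0, "wz": 0, "claw": -1}, {"tx": 0, "ty": 0, "tz": 0, "wx": 0, "wy": 0, "wz": 0, "claw": -1}, {"tx": 0, "ty": 0, "tz": 0.2, "wx": 0, "wy": 0, "wz": 0, "claw": -1}, {"tx": 0, "ty": 0, "tz": 0.4, "wx": 0, "wy": 0, "wz": 0, "claw": -1}, {"tx": 0, "ty": 0, "tz": 0, "wx": 0, "wy": 0, "wz": 0, "claw": -1}, {"tx": 0, "ty": 0, "tz": 0, "wx": 0, "wy": 0, "wz": 0, "claw": -1}, {"tx": 0, "ty": 0, "tz": 0, "wx": 0, "wy": 0, "wz": 0, "claw": -1}, {"tx": 0, "ty": 0, "tz": 0, "wx": 0, "wy": 0, "wz": 0, "claw": -1}])

```text
clock: 8.25
tool_pos: [0.5651, -0.2306, 0.0307]
eef_rot: [0.966, 0.26, -0.001, -0.001]
contact_force: [-0.0, 0.1, -5.9]
opening: 0.633
finger_force: 35.0
```

```bash
for i in 1 2 3; do python3 st.py;python3 -c "
from h import *
snap('wrist')"; done;  python3 go.py .572 -.221 .025 61 0 4
```

```text
t 8.25 q [ 0.22  0.99  0.17  1.74 -0.33  0.44 -0.43] pos [ 0.5651 -0.2306  0.0307] tilt 0.22 dir 154.6 y-yaw+90 30.16 yz -0.0032 F [-0.05  0.05 -5.93] M [-0.089  0.236  0.028] open 0.633 ff 35.0
t 8.3 q [ 0.22  0.99  0.17  1.74 -0.33  0.44 -0.43] pos [ 0.5651 -0.2305  0.0307] tilt 0.22 dir 154.69 y-yaw+90 30.16 yz -0.0032 F [-0.21  0.1  -5.61] M [-0.085  0.156 -0.025] open 0.628 ff 35.0
t 8.35 q [ 0.22  0.99  0.17  1.74 -0.33  0.44 -0.43] pos [ 0.5652 -0.2305  0.0307] tilt 0.21 dir 154.47 y-yaw+90 30.16 yz -0.0031 F [ 0.24 -0.61 -4.19] M [-0.059  0.174 -0.048] open 0.632 ff 35.0
t 8.4 q [ 0.22  0.99  0.17  1.74 -0.33  0.44 -0.43] pos [ 0.5651 -0.2306  0.0307] F [ 0.31 -0.21 -4.85] open 0.63
T total [ 0.229  0.319 -0.191] W total [-0.001 -0.004  0.514] deg 30.8
per row T [ 0.0572  0.0797 -0.0477] W [-0.0002 -0.0009  0.1285]
```

Call:
drive_tool(targets=[{"tx": 0, "ty": 0, "tz": 0, "wx": 0, "wy": 0, "wz": 0.139, "claw": -1}, {"tx": 0, "ty": 0, "tz": 0, "wx": 0, "wy": 0, "wz": 0.139, "claw": -1}, {"tx": 0, "ty": 0, "tz": 0, "wx": 0, "wy": 0, "wz": 0.139, "claw": -1}, {"tx": 0, "ty": 0, "tz": 0, "wx": 0, "wy": 0, "wz": 0.139, "claw": -1}, {"tx": 0, "ty": 0, "tz": 0, "wx": 0, "wy": 0, "wz": 0.139, "claw": -1}, {"tx": 0, "ty": 0, "tz": 0, "wx": 0, "wy": 0, "wz": 0.139, "claw": -1}, {"tx": 0, "ty": 0, "tz": -0.27, "wx": 0, "wy": 0, "wz": 0, "claw": -1}, {"tx": 0, "ty": 0, "tz": -0.27, "wx": 0, "wy": 0, "wz": 0, "claw": -1}])

```text
clock: 9.2
tool_pos: [0.5654, -0.2309, 0.0142]
eef_rot: [0.766, 0.643, -0.001, -0.0]
contact_force: [-0.4, 0.1, -5.6]
opening: 0.634
finger_force: 35.0
```

Call:
drive_tool(targets=[{"tx": 0, "ty": 0, "tz": 0, "wx": 0, "wy": 0, "wz": 0, "claw": 1}, {"tx": 0, "ty": 0, "tz": 0, "wx": 0, "wy": 0, "wz": 0, "claw": 1}, {"tx": 0, "ty": 0, "tz": 0.6, "wx": 0.131, "wy": -0.023, "wz": 0, "claw": 1}, {"tx": 0, "ty": 0, "tz": 0.6, "wx": 0.131, "wy": -0.023, "wz": 0, "claw": 1}, {"tx": 0, "ty": 0, "tz": 0.4, "wx": 0.131, "wy": -0.023, "wz": 0, "claw": 1}, {"tx": 0, "ty": 0, "tz": 0, "wx": 0.131, "wy": -0.023, "wz": 0, "claw": 1}, {"tx": 0, "ty": 0, "tz": 0, "wx": 0.131, "wy": -0.023, "wz": 0, "claw": 1}, {"tx": 0, "ty": 0, "tz": 0, "wx": 0, "wy": 0, "wz": 0, "claw": 1}])

```text
clock: 10.0
tool_pos: [0.5624, -0.237, 0.0586]
eef_rot: [0.723, 0.602, 0.259, -0.219]
contact_force: [-0.6, -0.8, -1.3]
opening: 1.001
finger_force: 0.0
```

```bash
python3 st.py; python3 - <<'E'
from h import *
s=snap('wrist'); cv2.imwrite('pics/w3.png',cv2.resize(s['image'],(768,576),interpolation=cv2.INTER_CUBIC))
E
```

```text
t 10.0 q [ 0.9   1.16 -0.56  1.47 -0.16  0.88  0.51] pos [ 0.5624 -0.237   0.0586] tilt 39.7 dir 80.03 y-yaw+90 79.66 yz -0.0053 F [-0.6  -0.75 -1.25] M [-0.733  0.182  0.059] open 1.001 ff 0.0
```

View pics/w3.png

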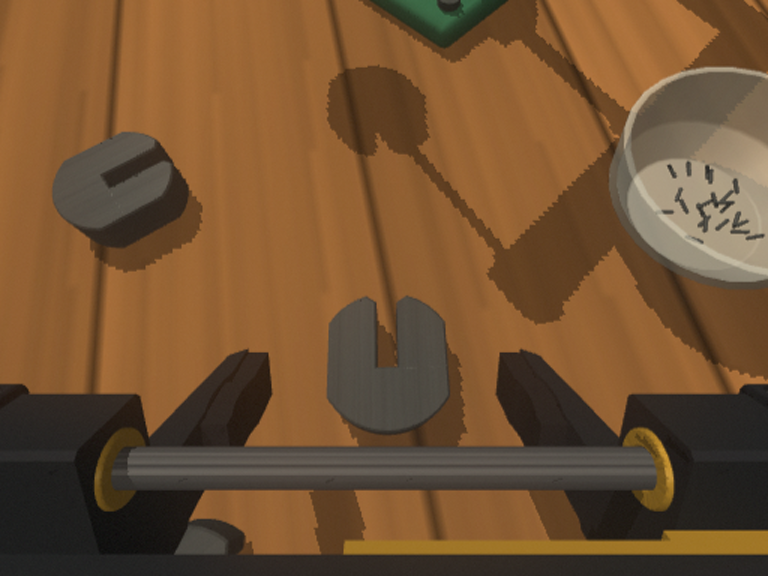

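A is at the centre, with its slot mouth at (387,298) and slot end at (387,367), between the open fingers. B is on the left at (120,190).

```bash
cat > ww.py <<'E'
import sys; from h import *
a=[float(v) for v in sys.argv[1:6]]; s=dict(np.load('last_wrist.npz')); M=ray(s,a[0]/1.5,a[1]/1.5,a[4]);E=ray(s,a[2]/1.5,a[3]/1.5,a[4]);d=M-E;d/=np.linalg.norm(d);c=E+.004*d
print('len',np.linalg.norm(M-E).round(4),'yaw',np.degrees(np.arctan2(d[1],d[0])).round(1),'ctr',c.round(4),'t-5',(c-.005*d).round(4))
E
python3 ww.py 387 298 387 367 .022; python3 go.py .5655 -.226 .016 80 41 4
python3 - <<'E'
from kin import *
q=np.array([.9,1.16,-.56,1.47,-.16,.88,.51])
for z in [.016,.1]:
  print(ik(np.array([.5655,-.226,z]),pose(80,41),q)[0].round(2))
for psi in [100,120,134]:
  for d in [.07,0]:
    for z in [.14,.11]:
        dv=np.array([np.cos(np.radians(psi)),np.sin(np.radians(psi)),0]); x,e,a=ik(np.array([.561,.013,z])-(d+.005)*dv,pose(psi,41),q); print(psi,d,z,x.round(2),e.round(4)); q=x
E
```

```text
len 0.034 yaw 79.5 ctr [ 0.5675 -0.2208  0.022 ] t-5 [ 0.5665 -0.2257  0.022 ]
t 10.05 q [ 0.89  1.16 -0.56  1.47 -0.16  0.88  0.51] pos [ 0.5638 -0.2336  0.0606] F [-0.47 -0.56  0.53] open 1.001
T total [ 0.056  0.252 -1.486] W total [ 0.021 -0.007  0.001] deg 1.3
per row T [ 0.0139  0.0631 -0.3716] W [ 0.0053 -0.0018  0.0003]
[ 0.89  1.24 -0.56  1.45 -0.15  0.84  0.54]
[ 0.9   1.11 -0.58  1.47 -0.18  0.92  0.5 ]
100 0.07 0.14 [ 0.66  1.05 -0.64  1.53 -0.13  0.97  0.48] 0.0
100 0.07 0.11 [ 0.66  1.1  -0.63  1.53 -0.11  0.94  0.5 ] 0.0
100 0 0.14 [ 0.6   1.03 -0.66  1.65 -0.16  0.83  0.44] 0.0
100 0 0.11 [ 0.59  1.07 -0.65  1.65 -0.15  0.79  0.45] 0.0
120 0.07 0.14 [ 0.53  1.13 -0.63  1.26 -0.01  1.31  0.62] 0.0
120 0.07 0.11 [ 0.52  1.17 -0.62  1.26  0.01  1.27  0.63] 0.0
120 0 0.14 [ 0.5   1.08 -0.65  1.45 -0.03  1.14  0.57] 0.0
120 0 0.11 [ 0.49  1.12 -0.64  1.45 -0.02  1.1   0.58] 0.0
134 0.07 0.14 [ 0.42  1.18 -0.62  1.08  0.07  1.51  0.74] 0.0
134 0.07 0.11 [ 0.42  1.22 -0.61  1.08  0.09  1.48  0.75] 0.0
134 0 0.14 [ 0.42  1.11 -0.64  1.32  0.05  1.33  0.69] 0.0
134 0 0.11 [ 0.42  1.15 -0.64  1.33  0.07  1.29  0.7 ] 0.0
```

Call:
drive_tool(force=40, targets=[{"tx": 0.025, "ty": 0.09, "tz": -0.5, "wx": 0.006, "wy": 0, "wz": 0, "claw": 1}, {"tx": 0.025, "ty": 0.09, "tz": -0.5, "wx": 0, "wy": 0, "wz": 0, "claw": 1}, {"tx": 0, "ty": 0, "tz": -0.5, "wx": 0, "wy": 0, "wz": 0, "claw": 1}, {"tx": 0, "ty": 0, "tz": 0, "wx": 0, "wy": 0, "wz": 0, "claw": 0.5}, {"tx": 0, "ty": 0, "tz": 0, "wx": 0, "wy": 0, "wz": 0, "claw": -1}, {"tx": 0, "ty": 0, "tz": 0, "wx": 0, "wy": 0, "wz": 0, "claw": -1}, {"tx": 0, "ty": 0, "tz": 0, "wx": 0, "wy": 0, "wz": 0, "claw": -1}, {"tx": 0, "ty": 0, "tz": 0, "wx": 0, "wy": 0, "wz": 0, "claw": -1}])

```text
clock: 10.85
tool_pos: [0.5669, -0.2253, 0.0184]
eef_rot: [0.718, 0.605, 0.262, -0.222]
contact_force: [-0.1, -0.5, 1.7]
opening: 0.626
finger_force: 40.0
```

```bash
python3 st.py; python3 - <<'E'
from h import *
s=snap('wrist'); cv2.imwrite('pics/w4.png',cv2.resize(s['image'],(768,576),interpolation=cv2.INTER_CUBIC))
s=snap('scene'); P=cloud(s); q=P.reshape(-1,3)
q=q[(np.hypot(q[:,0]-.56,q[:,1]-.013)<.05)]
for l,h in [(.08,.1),(.11,.24),(.24,.31)]:
    t=q[(q[:,2]>l)&(q[:,2]<h)]; print(l,len(t),t.mean(0).round(4) if len(t) else '',t.min(0).round(3) if len(t) else '',t.max(0).round(3) if len(t) else '')
s=snap('top');P=cloud(s);q=P.reshape(-1,3);q=q[(np.hypot(q[:,0]-.56,q[:,1]-.013)<.05)];t=q[(q[:,2]>.11)&(q[:,2]<.24)];print(t.round(3))
E
```

```text
t 10.85 q [ 0.88  1.23 -0.56  1.46 -0.15  0.83  0.54] pos [ 0.5669 -0.2253  0.0184] tilt 40.15 dir 80.34 y-yaw+90 80.27 yz -0.001 F [-0.07 -0.5   1.71] M [-0.432  0.265  0.169] open 0.626 ff 40.0
0.08 158 [0.5743 0.0106 0.0914] [ 0.535 -0.014  0.08 ] [0.595 0.039 0.099]
0.11 27 [0.5639 0.0158 0.1368] [0.558 0.012 0.11 ] [0.569 0.019 0.185]
0.24 110 [0.5775 0.0229 0.2775] [ 0.547 -0.001  0.255] [0.606 0.047 0.287]
[[0.559 0.014 0.176]
 [0.56  0.011 0.172]
 [0.56  0.014 0.156]
 [0.561 0.011 0.152]
 [0.559 0.014 0.145]
 [0.56  0.011 0.136]
 [0.559 0.015 0.128]
 [0.561 0.012 0.118]]
```

View pics/w4.png

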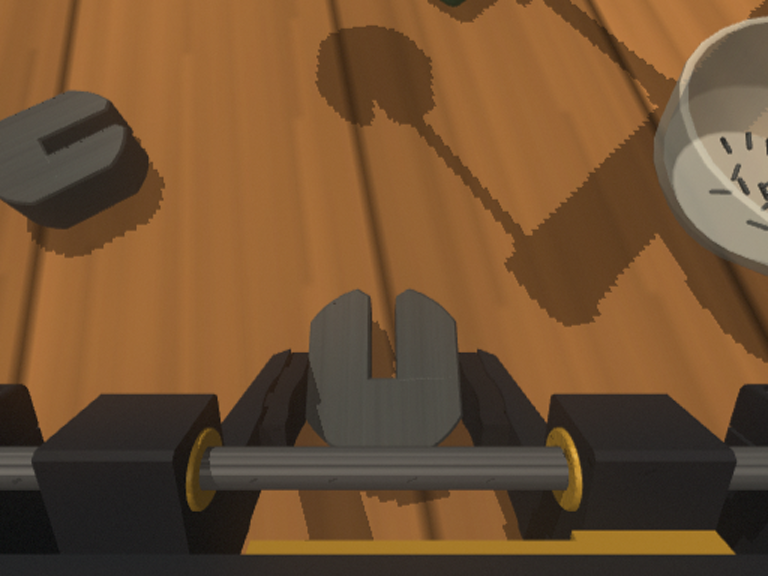

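A is gripped with its slot on the camera's centre column: mouth (384,291), end (384,379). I'll lift it, turn to yaw 134° and go to the pre-insertion point.

Call:
drive_tool(targets=[{"tx": 0, "ty": 0, "tz": 0.3, "wx": 0, "wy": 0, "wz": 0, "claw": -1}, {"tx": 0, "ty": 0, "tz": 0.6, "wx": 0, "wy": 0, "wz": 0, "claw": -1}, {"tx": 0, "ty": 0, "tz": 0.8, "wx": 0, "wy": 0, "wz": 0.138, "claw": -1}, {"tx": 0.2, "ty": 0.4, "tz": 0.9, "wx": 0, "wy": 0, "wz": 0.138, "claw": -1}, {"tx": 0.2, "ty": 0.8, "tz": 0.9, "wx": 0, "wy": 0, "wz": 0.138, "claw": -1}, {"tx": 0.2, "ty": 0.8, "tz": 0, "wx": 0, "wy": 0, "wz": 0.138, "claw": -1}, {"tx": 0.2, "ty": 0.8, "tz": 0, "wx": 0, "wy": 0, "wz": 0.138, "claw": -1}, {"tx": 0.2, "ty": 0.8, "tz": 0, "wx": 0, "wy": 0, "wz": 0.138, "claw": -1}])

```text
clock: 11.8
tool_pos: [0.5976, -0.1172, 0.1239]
eef_rot: [0.396, 0.852, 0.144, -0.31]
contact_force: [0.7, 0.2, -4.1]
opening: 0.632
finger_force: 40.0
```

Call:
drive_tool(targets=[{"tx": 0.2, "ty": 0.8, "tz": 0, "wx": 0, "wy": 0, "wz": 0.07, "claw": -1}, {"tx": 0.13, "ty": 0.8, "tz": 0, "wx": 0, "wy": 0, "wz": 0, "claw": -1}, {"tx": 0, "ty": 0.6, "tz": 0, "wx": 0, "wy": 0, "wz": 0, "claw": -1}, {"tx": 0, "ty": 0.3, "tz": 0, "wx": 0, "wy": 0, "wz": 0, "claw": -1}, {"tx": 0, "ty": 0, "tz": 0, "wx": 0, "wy": 0, "wz": 0, "claw": -1}, {"tx": 0, "ty": 0, "tz": 0, "wx": 0, "wy": 0, "wz": 0, "claw": -1}, {"tx": 0, "ty": 0, "tz": 0, "wx": 0, "wy": 0, "wz": 0, "claw": -1}, {"tx": 0, "ty": 0, "tz": 0, "wx": 0, "wy": 0, "wz": 0, "claw": -1}])

```text
clock: 12.6
tool_pos: [0.6068, -0.0439, 0.1226]
eef_rot: [0.367, 0.865, 0.133, -0.316]
contact_force: [0.4, 0.3, -4.4]
opening: 0.627
finger_force: 40.0
```

```bash
python3 ww.py 384 291 384 379 .022;python3 st.py; python3 - <<'E'
from h import *
s=snap('wrist'); cv2.imwrite('pics/w5.png',cv2.resize(s['image'],(768,576),interpolation=cv2.INTER_CUBIC))
E
```

```text
len 0.0343 yaw 80.3 ctr [ 0.5684 -0.2211  0.022 ] t-5 [ 0.5675 -0.226   0.022 ]
t 12.6 q [ 0.44  1.19 -0.64  1.13  0.1   1.46  0.73] pos [ 0.6068 -0.0439  0.1226] tilt 40.11 dir 134.16 y-yaw+90 134.01 yz -0.0022 F [ 0.44  0.29 -4.4 ] M [-0.941 -0.85   0.011] open 0.627 ff 40.0
```

View pics/w5.png

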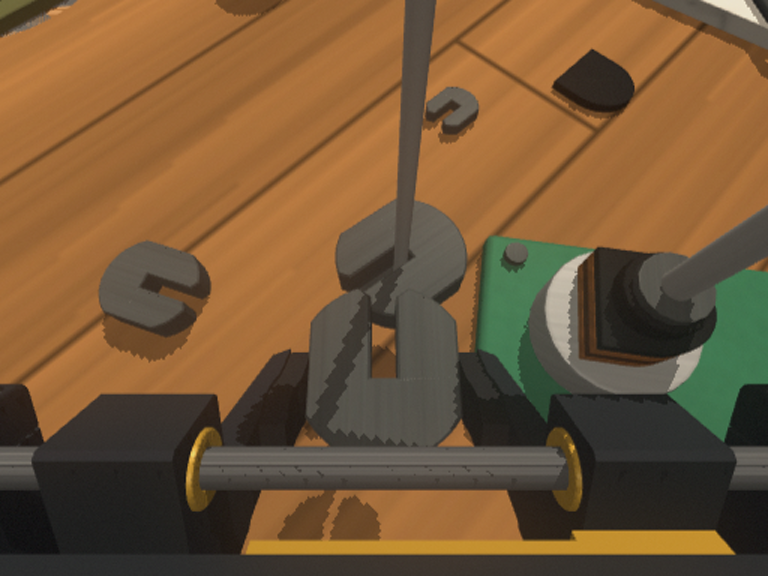

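The rod runs from about (420,0) down to (401,265) in the hung slot. The held slot is at (384,291)-(384,379), so a small sideways correction is needed.

```bash
cat > rod.py <<'E'
from h import *; from scipy.optimize import least_squares; import sys
from scipy.spatial.transform import Rotation as R
s=dict(np.load('last_wrist.npz')); P=cloud(s); K=s['K'];T=np.linalg.inv(s['cam_to_world'])
m=(np.hypot(P[...,0]-.5615,P[...,1]-.0138)<.02)&(P[...,2]>.1)&(P[...,2]<.24)
rows=[(v,np.flatnonzero(m[v]).mean()) for v in range(5,384) if 3<=m[v].sum()<30]
vz=[(v,u,np.nanmedian(P[v][m[v]][:,2])) for v,u in rows]; uv=np.array(vz)
def pr(x,y,z):
    c=T[:3,:3]@np.array([x,y,z])+T[:3,3]; return K[0,0]*c[0]/-c[2]+K[0,2],-K[1,1]*c[1]/-c[2]+K[1,2]
zz=np.linspace(.1,.25,60)
def f(p):
    a=np.array([pr(p[0],p[1],z) for z in zz]); o=np.argsort(a[:,1]); return np.interp(uv[:,0],a[o,1],a[o,0])-uv[:,1]
x=least_squares(f,[.5615,.0138],loss='soft_l1').x
print('rows',len(uv),'z',uv[:,2].min().round(3),uv[:,2].max().round(3),'rod linefit',x.round(4),'rms',np.std(f(x)).round(2),'cloud',np.nanmedian(P[m],axis=0).round(4))
st=r.get_state(); A=R.from_quat(st['eef_rot']).as_matrix(); z=A[:,2];h=z[:2]/np.hypot(*z[:2]);lat=np.array([-h[1],h[0]])
for nm,q in [('line',x),('cloud',np.nanmedian(P[m],axis=0)[:2])]: d=q-st['tool_pos'][:2]; print(nm,'fwd',(d@h).round(4),'left',(d@lat).round(4),'h',h.round(3))
print('col at bottom/top',uv[-1]*[1.5,1.5,1],uv[0]*[1.5,1.5,1])
E
python3 rod.py; python3 st.py
```

```text
rows 163 z 0.101 0.216 rod linefit [0.5638 0.0126] rms 0.22 cloud [0.567  0.0087 0.1896]
line fwd 0.0701 left -0.0083 h [-0.697  0.717]
cloud fwd 0.0651 left -0.0079 h [-0.697  0.717]
col at bottom/top [2.50500000e+02 4.02000000e+02 1.01207118e-01] [7.50000000e+00 4.19250000e+02 2.16471104e-01]
t 12.65 q [ 0.44  1.19 -0.64  1.13  0.1   1.46  0.73] pos [ 0.6067 -0.0435  0.1226] tilt 40.13 dir 134.17 y-yaw+90 134.04 yz -0.0019 F [-0.16 -0.3  -4.73] M [-0.9   -0.834 -0.027] open 0.63 ff 40.0
```

```bash
cat > rel.py <<'E'
import sys; from h import *
mu,mv,eu,ev,z,rx,ry=map(float,sys.argv[1:8]); s=dict(np.load('last_wrist.npz'))
M=ray(s,mu/1.5,mv/1.5,z)[:2];E=ray(s,eu/1.5,ev/1.5,z)[:2];d=M-E;d/=np.linalg.norm(d);l=np.array([-d[1],d[0]])
q=np.array([rx,ry])-E
print('slot yaw',np.degrees(np.arctan2(d[1],d[0])).round(2),'rod from end fwd',(q@d).round(4),'left',(q@l).round(4),'lateral move (units)',(l*(q@l)/.03).round(3),'fwd full',(d*(q@d-.0035)/.03).round(3),'d',d.round(3))
E
python3 rel.py 384 291 384 379 .1262 .5638 .0126
```

```text
slot yaw 134.0 rod from end fwd 0.0703 left -0.0083 lateral move (units) [0.199 0.193] fwd full [-1.546  1.601] d [-0.695  0.719]
```

Call:
drive_tool(targets=[{"tx": 0.2, "ty": 0.19, "tz": -0.1, "wx": 0, "wy": 0, "wz": 0, "claw": -1}, {"tx": -0.2, "ty": 0.2, "tz": -0.1, "wx": 0, "wy": 0, "wz": 0, "claw": -1}, {"tx": -0.25, "ty": 0.26, "tz": 0, "wx": 0, "wy": 0, "wz": 0, "claw": -1}, {"tx": -0.15, "ty": 0.155, "tz": 0, "wx": 0, "wy": 0, "wz": 0, "claw": -1}, {"tx": 0, "ty": 0, "tz": 0, "wx": 0, "wy": 0, "wz": 0, "claw": -1}, {"tx": 0, "ty": 0, "tz": 0, "wx": 0, "wy": 0, "wz": 0, "claw": -1}, {"tx": 0, "ty": 0, "tz": 0, "wx": 0, "wy": 0, "wz": 0, "claw": -1}, {"tx": 0, "ty": 0, "tz": 0, "wx": 0, "wy": 0, "wz": 0, "claw": -1}])

```text
clock: 13.45
tool_pos: [0.5951, -0.0185, 0.1167]
eef_rot: [0.366, 0.865, 0.133, -0.316]
contact_force: [0.0, -0.5, -5.2]
opening: 0.629
finger_force: 40.0
```

```bash
python3 - <<'E'
from h import *
s=snap('wrist')
E
python3 rod.py; python3 st.py
```

```text
rows 197 z 0.111 0.229 rod linefit [0.546  0.0302] rms 0.75 cloud [0.5673 0.0089 0.2029]
line fwd 0.0691 left 0.0013 h [-0.697  0.717]
cloud fwd 0.0389 left 0.0009 h [-0.697  0.717]
col at bottom/top [3.09000000e+02 3.75000000e+02 1.14939365e-01] [7.5000000e+00 3.7725000e+02 2.2846602e-01]
t 13.5 q [ 0.42  1.18 -0.64  1.2   0.1   1.39  0.7 ] pos [ 0.595  -0.0184  0.1167] tilt 40.13 dir 134.2 y-yaw+90 134.11 yz -0.0013 F [-0.23 -0.61 -4.84] M [-0.919 -0.87   0.077] open 0.629 ff 40.0
```

Call:
drive_tool(targets=[{"tx": -0.125, "ty": 0.08, "tz": 0, "wx": 0, "wy": 0, "wz": 0, "claw": -1}, {"tx": -0.2, "ty": 0.207, "tz": 0, "wx": 0, "wy": 0, "wz": 0, "claw": -1}, {"tx": -0.2, "ty": 0.207, "tz": 0, "wx": 0, "wy": 0, "wz": 0, "claw": -1}, {"tx": -0.2, "ty": 0.207, "tz": 0, "wx": 0, "wy": 0, "wz": 0, "claw": -1}, {"tx": -0.12, "ty": 0.124, "tz": 0, "wx": 0, "wy": 0, "wz": 0, "claw": -1}, {"tx": -0.08, "ty": 0.083, "tz": 0, "wx": 0, "wy": 0, "wz": 0, "claw": -1}, {"tx": 0, "ty": 0, "tz": 0, "wx": 0, "wy": 0, "wz": 0, "claw": -1}, {"tx": 0, "ty": 0, "tz": 0, "wx": 0, "wy": 0, "wz": 0, "claw": -1}])

```text
clock: 14.3
tool_pos: [0.568, 0.0084, 0.1168]
eef_rot: [0.367, 0.865, 0.133, -0.315]
contact_force: [3.8, -2.7, -3.7]
opening: 0.631
finger_force: 40.0
```

```bash
python3 - <<'E'
from h import *
s=snap('wrist'); cv2.imwrite('pics/w6.png',cv2.resize(s['image'][100:300,130:380],(750,600),interpolation=cv2.INTER_CUBIC))
E
python3 st.py
```

```text
t 14.35 q [ 0.42  1.14 -0.66  1.33  0.09  1.29  0.67] pos [0.568  0.0084 0.1168] tilt 40.02 dir 134.1 y-yaw+90 134.06 yz -0.0007 F [ 3.23 -2.89 -3.51] M [-1.342 -1.343 -0.024] open 0.627 ff 40.0
```

View pics/w6.png

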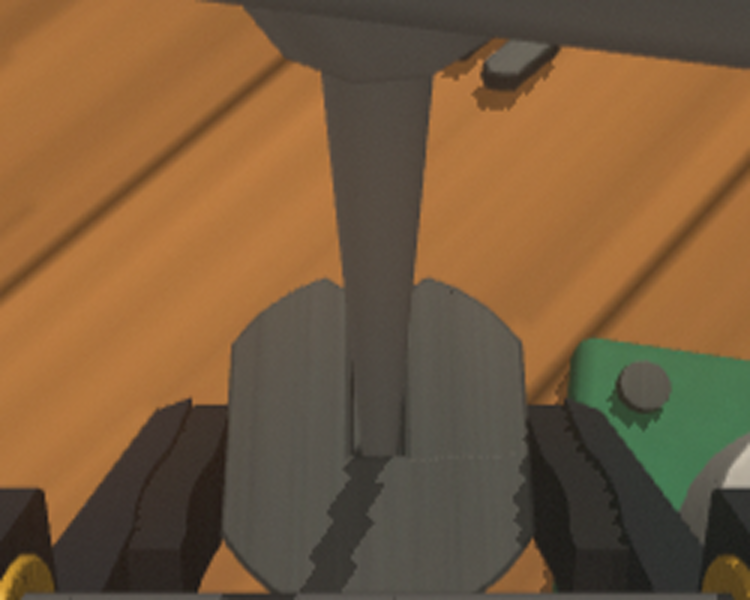

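The rod sits at the end of the slot (contact around (378,455) in the crop) and the push is about 4.5 N. I'll ease back 1 mm and lower.

Call:
drive_tool(targets=[{"tx": 0.02, "ty": -0.02, "tz": -0.04, "wx": 0, "wy": 0, "wz": 0, "claw": -1}, {"tx": 0, "ty": 0, "tz": -0.06, "wx": 0, "wy": 0, "wz": 0, "claw": -1}, {"tx": 0, "ty": 0, "tz": -0.06, "wx": 0, "wy": 0, "wz": 0, "claw": -1}, {"tx": 0, "ty": 0, "tz": -0.04, "wx": 0, "wy": 0, "wz": 0, "claw": -1}, {"tx": 0, "ty": 0, "tz": 0, "wx": 0, "wy": 0, "wz": 0, "claw": -1}, {"tx": 0, "ty": 0, "tz": 0, "wx": 0, "wy": 0, "wz": 0, "claw": -1}, {"tx": 0, "ty": 0, "tz": 0, "wx": 0, "wy": 0, "wz": 0, "claw": -1}, {"tx": 0, "ty": 0, "tz": 0, "wx": 0, "wy": 0, "wz": 0, "claw": -1}])

```text
clock: 15.15
tool_pos: [0.568, 0.0083, 0.1107]
eef_rot: [0.366, 0.865, 0.133, -0.316]
contact_force: [4.0, -2.8, -2.2]
opening: 0.629
finger_force: 40.0
```

Call:
drive_tool(targets=[{"tx": 0.007, "ty": 0.005, "tz": -0.012, "wx": 0, "wy": 0, "wz": 0, "claw": -1}, {"tx": 0.007, "ty": 0.005, "tz": -0.012, "wx": 0, "wy": 0, "wz": 0, "claw": -1}, {"tx": 0.007, "ty": 0.005, "tz": -0.012, "wx": 0, "wy": 0, "wz": 0, "claw": -1}, {"tx": 0.007, "ty": 0.005, "tz": -0.012, "wx": 0, "wy": 0, "wz": 0, "claw": -1}, {"tx": 0, "ty": 0, "tz": 0, "wx": 0, "wy": 0, "wz": 0, "claw": -1}, {"tx": 0, "ty": 0, "tz": 0, "wx": 0, "wy": 0, "wz": 0, "claw": -1}, {"tx": 0, "ty": 0, "tz": 0, "wx": 0, "wy": 0, "wz": 0, "claw": -1}, {"tx": 0, "ty": 0, "tz": 0, "wx": 0, "wy": 0, "wz": 0, "claw": -1}])

```text
clock: 15.95
tool_pos: [0.5684, 0.0086, 0.1092]
eef_rot: [0.366, 0.865, 0.133, -0.316]
contact_force: [3.6, -3.9, -1.5]
opening: 0.63
finger_force: 40.0
```

Call:
drive_tool(targets=[{"tx": 0.02, "ty": -0.02, "tz": -0.01, "wx": 0, "wy": 0, "wz": 0, "claw": -1}, {"tx": 0.02, "ty": -0.02, "tz": -0.01, "wx": 0, "wy": 0, "wz": 0, "claw": -1}, {"tx": 0, "ty": 0, "tz": -0.01, "wx": 0, "wy": 0, "wz": 0, "claw": -1}, {"tx": 0, "ty": 0, "tz": -0.01, "wx": 0, "wy": 0, "wz": 0, "claw": -1}, {"tx": 0, "ty": 0, "tz": 0, "wx": 0, "wy": 0, "wz": 0, "claw": -1}, {"tx": 0, "ty": 0, "tz": 0, "wx": 0, "wy": 0, "wz": 0, "claw": -1}, {"tx": 0, "ty": 0, "tz": 0, "wx": 0, "wy": 0, "wz": 0, "claw": -1}, {"tx": 0, "ty": 0, "tz": 0, "wx": 0, "wy": 0, "wz": 0, "claw": -1}])

```text
clock: 16.75
tool_pos: [0.569, 0.0086, 0.1084]
eef_rot: [0.366, 0.865, 0.133, -0.317]
contact_force: [-1.9, 1.0, -1.5]
opening: 0.629
finger_force: 40.0
```

```bash
python3 st.py; python3 - <<'E'
from h import *
s=snap('wrist'); P=cloud(s)
for nm,(u,v) in {'disc back':(255,285),'dL':(225,240),'dR':(280,240)}.items(): print(nm,np.nanmedian(P[v-3:v+4,u-3:u+4].reshape(-1,3),axis=0).round(4))
s=snap('top'); P=cloud(s); q=P.reshape(-1,3);q=q[(np.hypot(q[:,0]-.56,q[:,1]-.013)<.033)]; print(np.histogram(q[:,2],bins=np.arange(.08,.13,.004)))
E
python3 st.py
```

```text
t 16.75 q [ 0.42  1.16 -0.65  1.32  0.09  1.29  0.68] pos [0.569  0.0086 0.1084] tilt 40.25 dir 134.31 y-yaw+90 134.2 yz -0.0015 F [-1.89  0.99 -1.47] M [-0.326 -0.227  0.186] open 0.629 ff 40.0
disc back [ 0.5801 -0.0036  0.1116]
dL [0.5517 0.0019 0.1119]
dR [0.5735 0.0231 0.1118]
(array([ 2,  6, 17,  8,  4,  6, 23, 92, 93, 22,  8,  3]), array([0.08 , 0.084, 0.088, 0.092, 0.096, 0.1  , 0.104, 0.108, 0.112,
       0.116, 0.12 , 0.124, 0.128]))
t 16.85 q [ 0.42  1.16 -0.65  1.32  0.09  1.29  0.68] pos [0.5692 0.0086 0.1084] tilt 40.23 dir 134.28 y-yaw+90 134.19 yz -0.0013 F [-2.13  0.97 -0.49] M [-0.3   -0.175  0.156] open 0.628 ff 40.0
```

Call:
drive_tool(targets=[{"tx": 0, "ty": 0, "tz": 0, "wx": 0, "wy": 0, "wz": 0, "claw": 0.4}, {"tx": 0, "ty": 0, "tz": 0, "wx": 0, "wy": 0, "wz": 0, "claw": 0.6}, {"tx": 0, "ty": 0, "tz": 0, "wx": 0, "wy": 0, "wz": 0, "claw": 0.9}, {"tx": 0.1, "ty": -0.1, "tz": 0.05, "wx": 0, "wy": 0, "wz": 0, "claw": 1}, {"tx": 0.35, "ty": -0.36, "tz": 0.1, "wx": 0, "wy": 0, "wz": 0, "claw": 1}, {"tx": 0.6, "ty": -0.62, "tz": 0.2, "wx": 0, "wy": 0, "wz": 0, "claw": 1}, {"tx": 0.65, "ty": -0.67, "tz": 0.3, "wx": 0, "wy": 0, "wz": 0, "claw": 1}, {"tx": 0.6, "ty": -0.6, "tz": 0.3, "wx": 0, "wy": 0, "wz": 0, "claw": 1}])

```text
clock: 17.65
tool_pos: [0.6395, -0.064, 0.1372]
eef_rot: [0.367, 0.865, 0.133, -0.316]
contact_force: [1.3, 0.5, 0.0]
opening: 0.999
finger_force: 0.0
```

Call:
drive_tool(targets=[{"tx": 0, "ty": 0, "tz": 0, "wx": 0, "wy": 0, "wz": 0, "claw": 1}, {"tx": 0, "ty": 0, "tz": 0, "wx": 0, "wy": 0, "wz": 0, "claw": 1}, {"tx": 0, "ty": 0, "tz": 0, "wx": 0, "wy": 0, "wz": 0, "claw": 1}, {"tx": 0, "ty": 0, "tz": 0, "wx": 0, "wy": 0, "wz": 0, "claw": 1}, {"tx": 0, "ty": 0, "tz": 0, "wx": 0, "wy": 0, "wz": 0, "claw": 1}, {"tx": 0, "ty": 0, "tz": 0, "wx": 0, "wy": 0, "wz": 0, "claw": 1}, {"tx": 0, "ty": 0, "tz": 0, "wx": 0, "wy": 0, "wz": 0, "claw": 1}, {"tx": 0, "ty": 0, "tz": 0, "wx": 0, "wy": 0, "wz": 0, "claw": 1}])

```text
clock: 18.45
tool_pos: [0.6386, -0.0625, 0.1367]
eef_rot: [0.366, 0.865, 0.133, -0.316]
contact_force: [0.2, -0.1, -0.4]
opening: 0.995
finger_force: 0.0
```

```bash
python3 - <<'E'
from h import *
s=snap('wrist'); cv2.imwrite('pics/w7.png',cv2.resize(s['image'],(768,576),interpolation=cv2.INTER_CUBIC))
E
python3 go.py .4685 -.305 .08 34 0 12
```

```text
t 18.5 q [ 0.42  1.22 -0.63  0.96  0.11  1.59  0.75] pos [ 0.6386 -0.0625  0.1367] F [ 0.14 -0.66  1.31] open 1.002
T total [-5.67  -8.084 -1.89 ] W total [-0.755  0.077 -1.592] deg 105.8
per row T [-0.4725 -0.6736 -0.1575] W [-0.0629  0.0064 -0.1327]
```

View pics/w7.png

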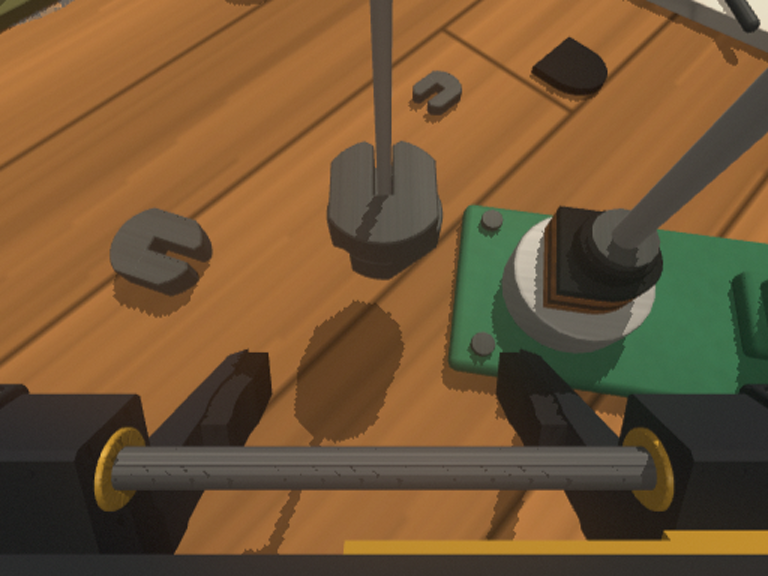

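The first weight sits flat on the hung one, at (385,200), with the rod at the end of its slot. Next is weight C: weigh it and fetch it. The picture budget is used up, so I'll work from the numbers.

Call:
drive_tool(targets=[{"tx": -0.5, "ty": -0.4, "tz": 0.3, "wx": -0.058, "wy": 0.006, "wz": -0.1225, "claw": 1}, {"tx": -0.6, "ty": -0.4, "tz": 0.3, "wx": -0.058, "wy": 0.006, "wz": -0.1225, "claw": 1}, {"tx": -0.6, "ty": -0.4, "tz": 0, "wx": -0.058, "wy": 0.006, "wz": -0.1225, "claw": 1}, {"tx": -0.6, "ty": -0.4, "tz": 0, "wx": -0.058, "wy": 0.006, "wz": -0.1225, "claw": 1}, {"tx": -0.6, "ty": -0.4, "tz": 0, "wx": -0.058, "wy": 0.006, "wz": -0.1225, "claw": 1}, {"tx": -0.6, "ty": -0.4, "tz": 0, "wx": -0.058, "wy": 0.006, "wz": -0.1225, "claw": 1}, {"tx": -0.6, "ty": -0.4, "tz": 0, "wx": -0.058, "wy": 0.006, "wz": -0.1225, "claw": 1}, {"tx": -0.6, "ty": -0.4, "tz": 0, "wx": -0.058, "wy": 0.006, "wz": -0.1225, "claw": 1}])

```text
clock: 19.3
tool_pos: [0.4968, -0.1595, 0.1551]
eef_rot: [0.807, 0.572, 0.058, -0.137]
contact_force: [0.5, 0.4, 0.6]
opening: 1.001
finger_force: 0.0
```

Call:
drive_tool(targets=[{"tx": -0.19, "ty": -0.97, "tz": -0.3, "wx": -0.058, "wy": 0.006, "wz": -0.1225, "claw": 1}, {"tx": -0.19, "ty": -0.97, "tz": -0.4, "wx": -0.058, "wy": 0.006, "wz": -0.1225, "claw": 1}, {"tx": -0.19, "ty": -0.97, "tz": -0.6, "wx": -0.058, "wy": 0.006, "wz": -0.1225, "claw": 1}, {"tx": -0.19, "ty": -0.97, "tz": -0.6, "wx": -0.058, "wy": 0.006, "wz": -0.1225, "claw": 1}, {"tx": -0.19, "ty": -0.97, "tz": -0.6, "wx": -0.058, "wy": 0.006, "wz": -0.1225, "claw": 1}, {"tx": 0, "ty": 0, "tz": 0, "wx": 0, "wy": 0, "wz": 0, "claw": 1}, {"tx": 0, "ty": 0, "tz": 0, "wx": 0, "wy": 0, "wz": 0, "claw": 1}, {"tx": 0, "ty": 0, "tz": 0, "wx": 0, "wy": 0, "wz": 0, "claw": 1}])

```text
clock: 20.1
tool_pos: [0.4701, -0.3029, 0.0803]
eef_rot: [0.956, 0.293, 0.001, -0.001]
contact_force: [-0.3, 0.0, 0.7]
opening: 0.995
finger_force: 0.0
```

```bash
python3 go.py .4685 -.305 .014 34 0 4; python3 - <<'E'
from h import *
s=snap('wrist');P=cloud(s);c0=(.4685,-.305); q=P.reshape(-1,3);q=q[np.linalg.norm(q[:,:2]-c0,axis=1)<.045];t=q[(q[:,2]>.017)&(q[:,2]<.027)];print(len(t),cv2.minEnclosingCircle(t[:,:2].astype(np.float32)) if len(t) else '')
E
```

```text
t 20.1 q [ 0.47  0.86  0.04  1.89 -0.09  0.39 -0.4 ] pos [ 0.4701 -0.3029  0.0803] F [-0.29  0.01  0.66] open 0.995
T total [-0.055 -0.07  -2.209] W total [-0.003  0.002 -0.002] deg 0.2
per row T [-0.0136 -0.0174 -0.5522] W [-0.0007  0.0004 -0.0005]
4559 ((0.4675326347351074, -0.305515855550766), 0.0333348885178566)
```

Call:
drive_tool(force=40, targets=[{"tx": -0.04, "ty": -0.04, "tz": -0.6, "wx": 0, "wy": 0, "wz": 0, "claw": 1}, {"tx": -0.04, "ty": -0.04, "tz": -0.8, "wx": 0, "wy": 0, "wz": 0, "claw": 1}, {"tx": 0, "ty": 0, "tz": -0.6, "wx": 0, "wy": 0, "wz": 0, "claw": 1}, {"tx": 0, "ty": 0, "tz": -0.2, "wx": 0, "wy": 0, "wz": 0, "claw": 0.5}, {"tx": 0, "ty": 0, "tz": 0, "wx": 0, "wy": 0, "wz": 0, "claw": -1}, {"tx": 0, "ty": 0, "tz": 0, "wx": 0, "wy": 0, "wz": 0, "claw": -1}, {"tx": 0, "ty": 0, "tz": 0, "wx": 0, "wy": 0, "wz": 0, "claw": -1}, {"tx": 0, "ty": 0, "tz": 0, "wx": 0, "wy": 0, "wz": 0, "claw": -1}])

```text
clock: 20.95
tool_pos: [0.467, -0.3064, 0.0146]
eef_rot: [0.956, 0.292, 0.001, -0.0]
contact_force: [-0.1, 1.4, 4.1]
opening: 0.642
finger_force: 38.9
```

Call:
drive_tool(targets=[{"tx": 0, "ty": 0, "tz": 0, "wx": 0, "wy": 0, "wz": 0, "claw": -1}, {"tx": 0, "ty": 0, "tz": 0.3, "wx": 0, "wy": 0, "wz": 0, "claw": -1}, {"tx": 0, "ty": 0, "tz": 0.2, "wx": 0, "wy": 0, "wz": 0, "claw": -1}, {"tx": 0, "ty": 0, "tz": 0, "wx": 0, "wy": 0, "wz": 0, "claw": -1}, {"tx": 0, "ty": 0, "tz": 0, "wx": 0, "wy": 0, "wz": 0, "claw": -1}, {"tx": 0, "ty": 0, "tz": 0, "wx": 0, "wy": 0, "wz": 0, "claw": -1}, {"tx": 0, "ty": 0, "tz": 0, "wx": 0, "wy": 0, "wz": 0, "claw": -1}, {"tx": 0, "ty": 0, "tz": 0, "wx": 0, "wy": 0, "wz": 0, "claw": -1}])

```text
clock: 21.75
tool_pos: [0.4666, -0.3063, 0.0284]
eef_rot: [0.956, 0.292, 0.0, -0.001]
contact_force: [-0.2, 0.2, -2.6]
opening: 0.644
finger_force: 38.9
```

```bash
python3 st.py; python3 - <<'E'
from h import *
f=[]
for i in range(6): snap('wrist'); f.append(r.get_state()['contact_force'][2])
print(np.round(f,2),np.mean(f))
E
```

```text
t 21.75 q [ 0.48  0.95  0.03  1.9  -0.09  0.29 -0.39] pos [ 0.4666 -0.3063  0.0284] tilt 0.09 dir 96.07 y-yaw+90 33.97 yz -0.0014 F [-0.21  0.22 -2.63] M [-0.044  0.099 -0.023] open 0.644 ff 38.9
[-1.94 -2.57 -2.32 -2.92 -2.79 -2.94] -2.5803917265435286
```

Call:
drive_tool(targets=[{"tx": 0, "ty": 0, "tz": -0.23, "wx": 0, "wy": 0, "wz": 0, "claw": -1}, {"tx": 0, "ty": 0, "tz": -0.22, "wx": 0, "wy": 0, "wz": 0, "claw": -1}, {"tx": 0, "ty": 0, "tz": 0, "wx": 0, "wy": 0, "wz": 0, "claw": -1}, {"tx": 0, "ty": 0, "tz": 0, "wx": 0, "wy": 0, "wz": 0, "claw": 1}, {"tx": 0, "ty": 0, "tz": 0, "wx": 0, "wy": 0, "wz": 0, "claw": 1}, {"tx": 0, "ty": 0, "tz": 0, "wx": 0, "wy": 0, "wz": 0, "claw": 1}, {"tx": 0, "ty": 0, "tz": 1, "wx": 0, "wy": 0, "wz": 0, "claw": 1}, {"tx": 0, "ty": 0, "tz": 1, "wx": 0, "wy": 0, "wz": 0, "claw": 1}])

```text
clock: 22.85
tool_pos: [0.4661, -0.3061, 0.0753]
eef_rot: [0.956, 0.292, -0.0, -0.001]
contact_force: [-0.1, 0.4, 0.7]
opening: 0.996
finger_force: 0.0
```

```bash
python3 st.py; python3 - <<'E'
from kin import *
q=np.array([.3,.9,.1,2.0,-.3,.4,-.4])
for psi in [24]:
  for th in [0,-10,-20,-30]:
    for z in [.09,.016]:
      x,e,a=ik(np.array([.436,-.092,z]),pose(psi,th),q); print('B',psi,th,z,(e*1000).round(2),a.round(2),x.round(2),'margin',np.minimum(x-lo,hi-x).min().round(2))
for psi,p in [(24,(.52,-.12)),(54,(.5,-.12)),(80,(.5,-.12)),(24,(.5,-.12))]:
  for th in ([-10,0] if psi<50 else [0,40]):
      x,e,a=ik(np.array([*p,.017]),pose(psi,th),q); print('new',p,psi,th,(e*1000).round(2),a.round(2),x.round(2),'margin',np.minimum(x-lo,hi-x).min().round(2))
E
python3 go.py .436 -.092 .09 24.3 -15 8
```

```text
t 22.85 q [ 0.47  0.86  0.04  1.9  -0.09  0.38 -0.39] pos [ 0.4661 -0.3061  0.0753] tilt 0.16 dir 123.01 y-yaw+90 33.97 yz -0.0028 F [-0.11  0.36  0.7 ] M [-0.031  0.111  0.011] open 0.996 ff 0.0
B 24 0 0.09 0.0 0.0 [ 0.05  0.78  0.1   2.22 -0.46  0.15 -0.58] margin 0.11
B 24 0 0.016 6.21 2.1 [ 0.06  0.94  0.09  2.19 -0.95  0.09 -0.09] margin 0.05
B 24 -10 0.09 0.0 0.0 [-0.14  0.84  0.31  2.1  -0.37  0.41 -0.71] margin 0.37
B 24 -10 0.016 0.0 0.0 [-0.09  0.98  0.23  2.1  -0.45  0.25 -0.65] margin 0.21
B 24 -20 0.09 0.0 0.0 [-0.23  0.91  0.41  1.97 -0.26  0.64 -0.84] margin 0.59
B 24 -20 0.016 0.0 0.0 [-0.21  1.05  0.36  1.97 -0.34  0.51 -0.79] margin 0.47
B 24 -30 0.09 0.0 0.0 [-0.28  0.99  0.45  1.84 -0.18  0.85 -0.93] margin 0.72
B 24 -30 0.016 0.0 0.0 [-0.27  1.12  0.42  1.83 -0.25  0.74 -0.91] margin 0.7
new (0.52, -0.12) 24 -10 0.0 0.0 [-0.08  1.02  0.29  1.84 -0.36  0.48 -0.72] margin 0.44
new (0.52, -0.12) 24 0 0.0 0.0 [ 0.07  0.97  0.12  1.98 -0.44  0.22 -0.58] margin 0.18
new (0.5, -0.12) 54 0 0.0 0.0 [ 0.12  0.95  0.04  2.03 -0.19  0.16 -0.29] margin 0.12
new (0.5, -0.12) 54 40 5.41 1.96 [ 0.97  1.19 -0.68  2.06 -0.95  0.09  0.99] margin 0.05
new (0.5, -0.12) 80 0 0.0 0.0 [ 0.15  0.95 -0.01  2.03  0.03  0.16 -0.06] margin 0.12
new (0.5, -0.12) 80 40 0.0 0.0 [ 0.9   1.2  -0.67  1.84 -0.07  0.48  0.42] margin 0.44
new (0.5, -0.12) 24 -10 0.0 0.0 [-0.07  1.01  0.28  1.9  -0.37  0.43 -0.69] margin 0.39
new (0.5, -0.12) 24 0 0.0 0.0 [ 0.09  0.96  0.09  2.03 -0.45  0.17 -0.56] margin 0.13
t 22.85 q [ 0.47  0.86  0.04  1.9  -0.09  0.38 -0.39] pos [ 0.4661 -0.3061  0.0753] F [-0.11  0.36  0.7 ] open 0.996
T total [-1.004  7.135  0.491] W total [-0.124  0.217 -0.16 ] deg 17.8
per row T [-0.1255  0.8919  0.0614] W [-0.0155  0.0272 -0.02  ]
```

Call:
drive_tool(targets=[{"tx": -0.143, "ty": 1, "tz": 0.2, "wx": -0.0177, "wy": 0.031, "wz": -0.0229, "claw": 1}, {"tx": -0.143, "ty": 1, "tz": 0.2, "wx": -0.0177, "wy": 0.031, "wz": -0.0229, "claw": 1}, {"tx": -0.143, "ty": 1, "tz": 0, "wx": -0.0177, "wy": 0.031, "wz": -0.0229, "claw": 1}, {"tx": -0.143, "ty": 1, "tz": 0, "wx": -0.0177, "wy": 0.031, "wz": -0.0229, "claw": 1}, {"tx": -0.143, "ty": 1, "tz": 0, "wx": -0.0177, "wy": 0.031, "wz": -0.0229, "claw": 1}, {"tx": -0.143, "ty": 1, "tz": 0, "wx": -0.0177, "wy": 0.031, "wz": -0.0229, "claw": 1}, {"tx": -0.143, "ty": 0.8, "tz": 0, "wx": -0.0177, "wy": 0.031, "wz": -0.0229, "claw": 1}, {"tx": 0, "ty": 0.33, "tz": 0, "wx": 0, "wy": 0, "wz": 0, "claw": 1}])

```text
clock: 23.65
tool_pos: [0.4374, -0.089, 0.0867]
eef_rot: [0.969, 0.211, -0.127, 0.028]
contact_force: [0.3, 0.2, -0.1]
opening: 1.0
finger_force: 0.0
```

```bash
python3 - <<'E'
from h import *
for i in range(4): s=snap('wrist')
P=cloud(s);c0=(.436,-.092); q=P.reshape(-1,3);q=q[np.linalg.norm(q[:,:2]-c0,axis=1)<.045];t=q[(q[:,2]>.018)&(q[:,2]<.026)][:,:2].astype(np.float32);print(len(t),cv2.minEnclosingCircle(t),cv2.minAreaRect(t*1000))
E
python3 go.py .436 -.092 .016 24.3 -15 4
```

```text
4243 ((0.43585458397865295, -0.09293843060731888), 0.03348793461918831) ((435.21142578125, -92.84040069580078), (64.57937622070312, 56.22971725463867), 25.598236083984375)
t 23.85 q [-0.15  0.86  0.31  2.04 -0.22  0.5  -0.87] pos [ 0.4367 -0.0941  0.0875] F [0.27 0.72 0.04] open 0.999
T total [-0.023  0.069 -2.383] W total [0.002 0.003 0.001] deg 0.2
per row T [-0.0059  0.0174 -0.5958] W [0.0005 0.0007 0.0003]
```

Call:
drive_tool(force=40, targets=[{"tx": -0.03, "ty": 0.04, "tz": -0.6, "wx": 0, "wy": 0, "wz": 0.02, "claw": 1}, {"tx": 0, "ty": 0, "tz": -0.9, "wx": 0, "wy": 0, "wz": 0, "claw": 1}, {"tx": 0, "ty": 0, "tz": -0.6, "wx": 0, "wy": 0, "wz": 0, "claw": 1}, {"tx": 0, "ty": 0, "tz": -0.26, "wx": 0, "wy": 0, "wz": 0, "claw": 0.5}, {"tx": 0, "ty": 0, "tz": 0, "wx": 0, "wy": 0, "wz": 0, "claw": -1}, {"tx": 0, "ty": 0, "tz": 0, "wx": 0, "wy": 0, "wz": 0, "claw": -1}, {"tx": 0, "ty": 0, "tz": 0, "wx": 0, "wy": 0, "wz": 0, "claw": -1}, {"tx": 0, "ty": 0, "tz": 0, "wx": 0, "wy": 0, "wz": 0, "claw": -1}])

```text
clock: 24.65
tool_pos: [0.4363, -0.0917, 0.0172]
eef_rot: [0.967, 0.219, -0.126, 0.03]
contact_force: [0.3, 0.2, 2.7]
opening: 0.63
finger_force: 40.0
```

Call:
drive_tool(targets=[{"tx": 0, "ty": 0, "tz": 0, "wx": 0, "wy": 0, "wz": 0, "claw": -1}, {"tx": 0, "ty": 0, "tz": 0.3, "wx": 0, "wy": 0, "wz": 0, "claw": -1}, {"tx": 0, "ty": 0, "tz": 0.4, "wx": 0, "wy": 0, "wz": 0, "claw": -1}, {"tx": 0, "ty": 0, "tz": 0.3, "wx": 0, "wy": 0, "wz": 0, "claw": -1}, {"tx": 0, "ty": 0, "tz": 0, "wx": 0, "wy": 0, "wz": 0, "claw": -1}, {"tx": 0, "ty": 0, "tz": 0, "wx": 0, "wy": 0, "wz": 0, "claw": -1}, {"tx": 0, "ty": 0, "tz": 0, "wx": 0, "wy": 0, "wz": 0, "claw": -1}, {"tx": 0, "ty": 0, "tz": 0, "wx": 0, "wy": 0, "wz": 0, "claw": -1}])

```text
clock: 25.45
tool_pos: [0.4356, -0.0912, 0.0461]
eef_rot: [0.967, 0.219, -0.127, 0.029]
contact_force: [0.4, -0.5, -4.7]
opening: 0.627
finger_force: 40.0
```

```bash
python3 st.py; python3 - <<'E'
from h import *
f=[]
for i in range(4): snap('wrist'); f.append(r.get_state()['contact_force'][2])
print(np.round(f,2),np.mean(f))
E
python3 go.py .56 -.23 .046 80 -15 8
python3 - <<'E'
from kin import *
q=np.array([-.1,1,.3,1.9,-.3,.5,-.6])
for psi,th in [(40,-15),(80,-15),(80,0),(80,40)]:
    x,e,a=ik(np.array([.56,-.23,.018]),pose(psi,th),q);print(psi,th,(e*1000).round(2),x.round(2));q=x
E
```

```text
t 25.45 q [-0.14  0.94  0.27  2.05 -0.23  0.41 -0.86] pos [ 0.4356 -0.0912  0.0461] tilt 14.95 dir -154.2 y-yaw+90 25.51 yz 0.0014 F [ 0.42 -0.48 -4.71] M [ 0.235 -0.401  0.026] open 0.627 ff 40.0
[-4.96 -4.59 -3.77 -5.09] -4.602784930549685
t 25.65 q [-0.14  0.94  0.27  2.05 -0.23  0.41 -0.86] pos [ 0.4356 -0.0913  0.0462] F [ 0.14  0.63 -5.09] open 0.631
T total [ 4.145 -4.622 -0.006] W total [0.    0.002 0.908] deg 54.5
per row T [ 0.5182 -0.5778 -0.0008] W [0.     0.0002 0.1135]
40 -15 0.0 [ 0.02  1.09  0.36  1.62 -0.19  0.63 -0.49]
80 -15 0.0 [ 0.03  1.03  0.26  1.8   0.13  0.33 -0.13]
80 0 0.0 [ 0.33  0.99 -0.04  1.75  0.08  0.4   0.07]
80 40 0.0 [ 0.89  1.23 -0.55  1.47 -0.15  0.83  0.54]
```

Call:
drive_tool(targets=[{"tx": 0.4, "ty": -0.4, "tz": 0.1, "wx": 0, "wy": 0, "wz": 0.1135, "claw": -1}, {"tx": 0.55, "ty": -0.6, "tz": 0, "wx": 0, "wy": 0, "wz": 0.1135, "claw": -1}, {"tx": 0.55, "ty": -0.65, "tz": 0, "wx": 0, "wy": 0, "wz": 0.1135, "claw": -1}, {"tx": 0.55, "ty": -0.65, "tz": 0, "wx": 0, "wy": 0, "wz": 0.1135, "claw": -1}, {"tx": 0.55, "ty": -0.65, "tz": 0, "wx": 0, "wy": 0, "wz": 0.1135, "claw": -1}, {"tx": 0.55, "ty": -0.65, "tz": 0, "wx": 0, "wy": 0, "wz": 0.1135, "claw": -1}, {"tx": 0.55, "ty": -0.6, "tz": -0.2, "wx": 0, "wy": 0, "wz": 0.1135, "claw": -1}, {"tx": 0.44, "ty": -0.42, "tz": -0.3, "wx": 0, "wy": 0, "wz": 0.1135, "claw": -1}])

```text
clock: 26.45
tool_pos: [0.5606, -0.2315, 0.0344]
eef_rot: [0.758, 0.639, -0.099, 0.085]
contact_force: [1.0, 0.4, -4.3]
opening: 0.628
finger_force: 40.0
```

Call:
drive_tool(targets=[{"tx": 0, "ty": 0, "tz": -0.2, "wx": 0, "wy": 0, "wz": 0, "claw": -1}, {"tx": 0, "ty": 0, "tz": -0.2, "wx": 0, "wy": 0, "wz": 0, "claw": -1}, {"tx": 0, "ty": 0, "tz": -0.13, "wx": 0, "wy": 0, "wz": 0, "claw": -1}, {"tx": 0, "ty": 0, "tz": 0, "wx": 0, "wy": 0, "wz": 0, "claw": -1}, {"tx": 0, "ty": 0, "tz": 0, "wx": 0, "wy": 0, "wz": 0, "claw": -1}, {"tx": 0, "ty": 0, "tz": 0, "wx": 0, "wy": 0, "wz": 0, "claw": -1}, {"tx": 0, "ty": 0, "tz": 0, "wx": 0, "wy": 0, "wz": 0, "claw": -1}, {"tx": 0, "ty": 0, "tz": 0, "wx": 0, "wy": 0, "wz": 0, "claw": -1}])

```text
clock: 27.25
tool_pos: [0.56, -0.2299, 0.0186]
eef_rot: [0.76, 0.637, -0.099, 0.084]
contact_force: [0.8, -0.4, -4.6]
opening: 0.629
finger_force: 40.0
```

```bash
python3 st.py; python3 go.py .56 -.23 .06 80 40 7
```

```text
t 27.25 q [ 0.06  1.02  0.2   1.8   0.27  0.34 -0.26] pos [ 0.56   -0.2299  0.0186] tilt 14.92 dir -99.61 y-yaw+90 79.99 yz 0.0019 F [ 0.78 -0.41 -4.59] M [ 0.462 -0.007 -0.024] open 0.629 ff 40.0
t 27.25 q [ 0.06  1.02  0.2   1.8   0.27  0.34 -0.26] pos [ 0.56   -0.2299  0.0186] F [ 0.78 -0.41 -4.59] open 0.629
T total [-1.000e-03 -5.000e-03  1.379e+00] W total [ 0.902 -0.157  0.001] deg 54.9
per row T [-0.0002 -0.0007  0.197 ] W [ 0.1288 -0.0225  0.0002]
```

Call:
drive_tool(targets=[{"tx": 0, "ty": 0, "tz": -0.05, "wx": 0, "wy": 0, "wz": 0, "claw": -1}, {"tx": 0, "ty": 0, "tz": 0, "wx": 0, "wy": 0, "wz": 0, "claw": -1}, {"tx": 0, "ty": 0, "tz": 0, "wx": 0, "wy": 0, "wz": 0, "claw": 1}, {"tx": 0, "ty": 0, "tz": 0, "wx": 0, "wy": 0, "wz": 0, "claw": 1}, {"tx": 0, "ty": 0, "tz": 0, "wx": 0, "wy": 0, "wz": 0, "claw": 1}, {"tx": 0, "ty": 0, "tz": 0.5, "wx": 0.129, "wy": -0.0225, "wz": 0, "claw": 1}, {"tx": 0, "ty": 0, "tz": 0.5, "wx": 0.129, "wy": -0.0225, "wz": 0, "claw": 1}, {"tx": 0, "ty": 0, "tz": 0.5, "wx": 0.129, "wy": -0.0225, "wz": 0, "claw": 1}])

```text
clock: 28.05
tool_pos: [0.5609, -0.2299, 0.0639]
eef_rot: [0.763, 0.642, 0.06, -0.048]
contact_force: [0.6, -0.3, -3.0]
opening: 1.002
finger_force: 0.0
```

Call:
drive_tool(targets=[{"tx": 0, "ty": 0, "tz": 0, "wx": 0.129, "wy": -0.0225, "wz": 0, "claw": 1}, {"tx": 0, "ty": 0, "tz": 0, "wx": 0.129, "wy": -0.0225, "wz": 0, "claw": 1}, {"tx": 0, "ty": 0, "tz": 0, "wx": 0.129, "wy": -0.0225, "wz": 0, "claw": 1}, {"tx": 0, "ty": 0, "tz": 0, "wx": 0.129, "wy": -0.0225, "wz": 0, "claw": 1}, {"tx": 0, "ty": 0, "tz": 0, "wx": 0, "wy": 0, "wz": 0, "claw": 1}, {"tx": 0, "ty": 0, "tz": 0, "wx": 0, "wy": 0, "wz": 0, "claw": 1}, {"tx": 0, "ty": 0, "tz": 0, "wx": 0, "wy": 0, "wz": 0, "claw": 1}, {"tx": 0, "ty": 0, "tz": 0, "wx": 0, "wy": 0, "wz": 0, "claw": 1}])

```text
clock: 28.85
tool_pos: [0.5611, -0.2276, 0.0638]
eef_rot: [0.719, 0.606, 0.262, -0.22]
contact_force: [-1.2, -1.0, 0.5]
opening: 1.002
finger_force: 0.0
```

```bash
cat > disc.py <<'E'
import sys; from h import *
x,y,z=map(float,sys.argv[1:4]); s=snap('wrist');P=cloud(s); q=P.reshape(-1,3);q=q[np.linalg.norm(q[:,:2]-(x,y),axis=1)<.045];t=q[(q[:,2]>z-.004)&(q[:,2]<z+.004)][:,:2].astype(np.float32);print(len(t),cv2.minEnclosingCircle(t),cv2.minAreaRect(t*1000),np.median(q[(q[:,2]>z-.004)&(q[:,2]<z+.004)][:,2]))
E
python3 disc.py .561 -.23 .022; python3 go.py .5598 -.2355 .016 80 41 4; python3 st.py
```

```text
4526 ((0.5604169964790344, -0.23117519915103912), 0.03271166607737541) ((561.48291015625, -224.7557373046875), (47.59587097167969, 56.220428466796875), 80.14193725585938) 0.021685895993254267
t 28.9 q [ 0.95  1.18 -0.68  1.49 -0.02  0.87  0.4 ] pos [ 0.5609 -0.228   0.0636] F [-0.34 -0.1  -0.09] open 1.0
T total [-0.038 -0.251 -1.586] W total [ 0.017 -0.002 -0.003] deg 1.1
per row T [-0.0095 -0.0629 -0.3964] W [ 0.0043 -0.0005 -0.0008]
t 28.9 q [ 0.95  1.18 -0.68  1.49 -0.02  0.87  0.4 ] pos [ 0.5609 -0.228   0.0636] tilt 39.97 dir 80.13 y-yaw+90 80.19 yz 0.001 F [-0.34 -0.1  -0.09] M [-0.667  0.149 -0.004] open 1.0 ff 0.0
```

Call:
drive_tool(force=40, targets=[{"tx": -0.053, "ty": -0.3, "tz": -0.4, "wx": 0, "wy": 0, "wz": 0, "claw": 1}, {"tx": 0, "ty": 0, "tz": -0.7, "wx": 0, "wy": 0, "wz": 0, "claw": 1}, {"tx": 0, "ty": 0, "tz": -0.45, "wx": 0, "wy": 0, "wz": 0, "claw": 1}, {"tx": 0, "ty": 0, "tz": 0, "wx": 0, "wy": 0, "wz": 0, "claw": 0.5}, {"tx": 0, "ty": 0, "tz": 0, "wx": 0, "wy": 0, "wz": 0, "claw": -1}, {"tx": 0, "ty": 0, "tz": 0, "wx": 0, "wy": 0, "wz": 0, "claw": -1}, {"tx": 0, "ty": 0, "tz": 0, "wx": 0, "wy": 0, "wz": 0, "claw": -1}, {"tx": 0, "ty": 0, "tz": 0, "wx": 0, "wy": 0, "wz": 0, "claw": -1}])

```text
clock: 29.7
tool_pos: [0.5585, -0.2389, 0.016]
eef_rot: [0.72, 0.604, 0.262, -0.22]
contact_force: [-0.8, -0.6, 2.1]
opening: 0.629
finger_force: 40.0
```

```bash
python3 st.py; cat > slot.py <<'E'
# slot edges in wrist image of held disc: points of disc top (z0) per image row, gap columns
import sys; from h import *
z0=float(sys.argv[1]); s=snap('wrist') if len(sys.argv)<3 else dict(np.load('last_wrist.npz')); P=cloud(s)
m=np.abs(P[...,2]-z0)<.0045; m[:,:200]=0; m[:,312:]=0
for v in range(185,300,5):
    c=np.flatnonzero(m[v]); 
    if len(c)>5:
        g=np.flatnonzero(np.diff(c)>3); print(v*1.5,c[0]*1.5,c[-1]*1.5,[(c[i]*1.5,c[i+1]*1.5) for i in g])
E
python3 slot.py .022
```

```text
t 29.7 q [ 0.95  1.26 -0.66  1.45  0.    0.84  0.43] pos [ 0.5585 -0.2389  0.016 ] tilt 40.07 dir 79.98 y-yaw+90 79.97 yz -0.0002 F [-0.75 -0.56  2.09] M [-0.531  0.175  0.02 ] open 0.629 ff 40.0
285.0 346.5 420.0 [(np.float64(364.5), np.float64(402.0))]
292.5 333.0 433.5 [(np.float64(370.5), np.float64(396.0))]
300.0 322.5 442.5 [(np.float64(369.0), np.float64(396.0))]
307.5 315.0 450.0 [(np.float64(369.0), np.float64(396.0))]
315.0 310.5 456.0 [(np.float64(369.0), np.float64(396.0))]
322.5 309.0 456.0 [(np.float64(369.0), np.float64(397.5))]
330.0 309.0 457.5 [(np.float64(369.0), np.float64(397.5))]
337.5 309.0 457.5 [(np.float64(369.0), np.float64(397.5))]
345.0 307.5 457.5 [(np.float64(369.0), np.float64(397.5))]
352.5 307.5 459.0 [(np.float64(369.0), np.float64(397.5))]
360.0 300.0 466.5 [(np.float64(369.0), np.float64(397.5))]
367.5 300.0 466.5 [(np.float64(369.0), np.float64(397.5))]
375.0 303.0 462.0 []
382.5 303.0 463.5 []
390.0 303.0 463.5 []
397.5 301.5 465.0 []
405.0 300.0 466.5 []
412.5 300.0 466.5 []
420.0 300.0 466.5 [(np.float64(303.0), np.float64(310.5)), (np.float64(454.5), np.float64(462.0))]
427.5 300.0 466.5 [(np.float64(300.0), np.float64(318.0)), (np.float64(448.5), np.float64(466.5))]
435.0 325.5 441.0 []
442.5 336.0 430.5 []
```

```bash
python3 ww.py 383 284 383 371 .022; python3 - <<'E'
from h import *
from scipy.spatial.transform import Rotation as R
cam=dict(np.load('last_wrist.npz'))['cam_to_world'][:3,3]; st=r.get_state(); A=R.from_quat(st['eef_rot']).as_matrix(); print('cam tool frame',(A.T@(cam-st['tool_pos'])).round(4))
for n in ['top','scene']:
    P=cloud(snap(n)).reshape(-1,3); q=(P-st['tool_pos'])@A
    print(n,'near cam',(np.linalg.norm(P-cam,axis=1)<.03).sum())
    for a,b in [(-.03,0),(-.06,-.03),(-.09,-.06),(-.12,-.09),(-.15,-.12),(-.18,-.15),(-.22,-.18),(-.27,-.22)]:
        k=(np.abs(q[:,1])<.05)&(q[:,2]>a)&(q[:,2]<b)&(q[:,0]>0)&(q[:,0]<.15)&(P[:,2]>.04); print(b,k.sum(),q[k,0].max().round(3) if k.any() else '')
E
```

```text
len 0.0339 yaw 80.0 ctr [ 0.5602 -0.2323  0.022 ] t-5 [ 0.5593 -0.2372  0.022 ]
cam tool frame [ 0.0807  0.0006 -0.1382]
top near cam 0
0 18 0.017
-0.03 31 0.031
-0.06 166 0.043
-0.09 186 0.031
-0.12 125 0.041
-0.15 182 0.042
-0.18 262 0.044
-0.22 343 0.042
scene near cam 0
0 23 0.018
-0.03 74 0.02
-0.06 151 0.043
-0.09 168 0.037
-0.12 141 0.05
-0.15 167 0.046
-0.18 243 0.048
-0.22 297 0.047
```

Call:
drive_tool(targets=[{"tx": 0, "ty": 0, "tz": 0.3, "wx": 0, "wy": 0, "wz": 0, "claw": -1}, {"tx": 0, "ty": 0, "tz": 0.7, "wx": 0, "wy": 0, "wz": 0, "claw": -1}, {"tx": 0, "ty": 0.5, "tz": 0.8, "wx": 0, "wy": 0, "wz": -0.067, "claw": -1}, {"tx": -0.1, "ty": 0.8, "tz": 0.9, "wx": 0, "wy": 0, "wz": -0.067, "claw": -1}, {"tx": -0.1, "ty": 0.8, "tz": 0.9, "wx": 0, "wy": 0, "wz": 0, "claw": -1}, {"tx": -0.1, "ty": 0.8, "tz": 0.33, "wx": 0, "wy": 0, "wz": 0, "claw": -1}, {"tx": -0.1, "ty": 0.8, "tz": 0, "wx": 0, "wy": 0, "wz": 0, "claw": -1}, {"tx": -0.1, "ty": 0.8, "tz": 0, "wx": 0, "wy": 0, "wz": 0, "claw": -1}])

```text
clock: 30.65
tool_pos: [0.5428, -0.1038, 0.1335]
eef_rot: [0.761, 0.552, 0.277, -0.201]
contact_force: [0.3, 0.5, -5.7]
opening: 0.628
finger_force: 40.0
```

Call:
drive_tool(targets=[{"tx": 0, "ty": 0.8, "tz": 0, "wx": 0, "wy": 0, "wz": 0, "claw": -1}, {"tx": 0, "ty": 0.5, "tz": 0, "wx": 0, "wy": 0, "wz": 0, "claw": -1}, {"tx": 0, "ty": 0.35, "tz": 0, "wx": 0, "wy": 0, "wz": 0, "claw": -1}, {"tx": 0, "ty": 0, "tz": 0, "wx": 0, "wy": 0, "wz": 0, "claw": -1}, {"tx": 0, "ty": 0, "tz": 0, "wx": 0, "wy": 0, "wz": 0, "claw": -1}, {"tx": 0, "ty": 0, "tz": 0, "wx": 0, "wy": 0, "wz": 0, "claw": -1}, {"tx": 0, "ty": 0, "tz": 0, "wx": 0, "wy": 0, "wz": 0, "claw": -1}, {"tx": 0, "ty": 0, "tz": 0, "wx": 0, "wy": 0, "wz": 0, "claw": -1}])

```text
clock: 31.45
tool_pos: [0.5435, -0.0552, 0.1332]
eef_rot: [0.761, 0.551, 0.277, -0.201]
contact_force: [0.1, -1.3, -4.1]
opening: 0.627
finger_force: 40.0
```

```bash
sed -i 's/.5615,P\[...,1\]-.0138/.5650,P[...,1]-.0136/; s/P\[...,2\]>.1)/P[...,2]>.12)/; s/\[.5615,.0138\]/[.565,.0136]/' rod.py; python3 - <<'E'
from h import *
snap('wrist')
E
python3 st.py; python3 rod.py; python3 slot.py .140 x | head -12
```

```text
t 31.5 q [ 0.83  1.   -0.77  1.93 -0.19  0.4   0.2 ] pos [ 0.5435 -0.055   0.1333] tilt 40.06 dir 71.9 y-yaw+90 71.86 yz -0.0006 F [-0.34 -0.04 -5.05] M [-1.269  0.502 -0.01 ] open 0.634 ff 40.0
rows 154 z 0.121 0.226 rod linefit [0.5617 0.0007] rms 0.37 cloud [0.5642 0.0089 0.2007]
line fwd 0.0586 left 0.0 h [0.311 0.951]
cloud fwd 0.0672 left 0.0002 h [0.311 0.951]
col at bottom/top [2.37000000e+02 3.81750000e+02 1.21223398e-01] [7.50000000e+00 3.78750000e+02 2.26397984e-01]
285.0 346.5 420.0 [(np.float64(364.5), np.float64(402.0))]
292.5 333.0 433.5 [(np.float64(370.5), np.float64(396.0))]
300.0 324.0 442.5 [(np.float64(369.0), np.float64(396.0))]
307.5 316.5 450.0 [(np.float64(369.0), np.float64(397.5))]
315.0 310.5 456.0 [(np.float64(369.0), np.float64(397.5))]
322.5 310.5 456.0 [(np.float64(369.0), np.float64(397.5))]
330.0 309.0 457.5 [(np.float64(369.0), np.float64(397.5))]
337.5 309.0 457.5 [(np.float64(369.0), np.float64(397.5))]
345.0 307.5 457.5 [(np.float64(369.0), np.float64(397.5))]
352.5 307.5 459.0 [(np.float64(369.0), np.float64(397.5))]
360.0 300.0 466.5 [(np.float64(369.0), np.float64(397.5))]
367.5 300.0 466.5 [(np.float64(369.0), np.float64(397.5))]
```

Call:
drive_tool(targets=[{"tx": 0.07, "ty": 0.31, "tz": 0, "wx": 0, "wy": 0, "wz": 0, "claw": -1}, {"tx": 0.15, "ty": 0.45, "tz": 0, "wx": 0, "wy": 0, "wz": 0, "claw": -1}, {"tx": 0.15, "ty": 0.46, "tz": 0, "wx": 0, "wy": 0, "wz": 0, "claw": -1}, {"tx": 0.12, "ty": 0.37, "tz": 0, "wx": 0, "wy": 0, "wz": 0, "claw": -1}, {"tx": 0.08, "ty": 0.26, "tz": 0, "wx": 0, "wy": 0, "wz": 0, "claw": -1}, {"tx": 0, "ty": 0, "tz": 0, "wx": 0, "wy": 0, "wz": 0, "claw": -1}, {"tx": 0, "ty": 0, "tz": 0, "wx": 0, "wy": 0, "wz": 0, "claw": -1}, {"tx": 0, "ty": 0, "tz": 0, "wx": 0, "wy": 0, "wz": 0, "claw": -1}])

```text
clock: 32.3
tool_pos: [0.5604, 0.0003, 0.1331]
eef_rot: [0.761, 0.551, 0.277, -0.201]
contact_force: [0.0, 1.0, -4.4]
opening: 0.632
finger_force: 40.0
```

```bash
python3 st.py; cat > gap.py <<'E'
from h import *
import sys
s=snap('wrist');P=cloud(s);z0=float(sys.argv[1])
for v in range(120,262,8):  # rod columns above disc top, in depth
    row=P[v,225:290]; rod=np.flatnonzero(row[:,2]>z0+.006); top=np.abs(row[:,2]-z0)<.0045
    print(v*1.5,'rod',(225+rod.min())*1.5 if len(rod) else '',(225+rod.max())*1.5 if len(rod) else '','low',(225+np.flatnonzero(row[:,2]<z0-.006))[[0,-1]]*1.5 if (row[:,2]<z0-.006).any() else '')
E
python3 gap.py .139
```

```text
t 32.3 q [ 0.73  1.   -0.78  1.95 -0.22  0.32  0.14] pos [5.604e-01 3.000e-04 1.331e-01] tilt 40.03 dir 71.93 y-yaw+90 71.86 yz -0.001 F [ 0.05  1.01 -4.42] M [-1.274  0.525  0.008] open 0.632 ff 40.0
180.0 rod   low 
192.0 rod   low 
204.0 rod   low [430.5 433.5]
216.0 rod   low [421.5 433.5]
228.0 rod   low [411.  433.5]
240.0 rod 399.0 402.0 low [337.5 433.5]
252.0 rod 367.5 400.5 low [337.5 433.5]
264.0 rod 369.0 400.5 low [337.5 433.5]
276.0 rod 370.5 399.0 low [337.5 433.5]
288.0 rod 370.5 397.5 low [337.5 433.5]
300.0 rod 372.0 397.5 low 
312.0 rod 373.5 396.0 low [370.5 372. ]
324.0 rod 375.0 396.0 low [370.5 373.5]
336.0 rod 375.0 394.5 low [370.5 396. ]
348.0 rod 379.5 390.0 low [370.5 396. ]
360.0 rod   low [370.5 396. ]
372.0 rod   low 
384.0 rod   low
```

Call:
drive_tool(targets=[{"tx": 0.03, "ty": 0.08, "tz": 0, "wx": 0, "wy": 0, "wz": 0, "claw": -1}, {"tx": 0.025, "ty": 0.07, "tz": 0, "wx": 0, "wy": 0, "wz": 0, "claw": -1}, {"tx": 0.015, "ty": 0.04, "tz": 0, "wx": 0, "wy": 0, "wz": 0, "claw": -1}, {"tx": 0, "ty": 0, "tz": 0, "wx": 0, "wy": 0, "wz": 0, "claw": -1}, {"tx": 0, "ty": 0, "tz": 0, "wx": 0, "wy": 0, "wz": 0, "claw": -1}, {"tx": 0, "ty": 0, "tz": 0, "wx": 0, "wy": 0, "wz": 0, "claw": -1}, {"tx": 0, "ty": 0, "tz": 0, "wx": 0, "wy": 0, "wz": 0, "claw": -1}, {"tx": 0, "ty": 0, "tz": 0, "wx": 0, "wy": 0, "wz": 0, "claw": -1}])

```text
clock: 33.15
tool_pos: [0.5626, 0.0061, 0.133]
eef_rot: [0.761, 0.551, 0.277, -0.201]
contact_force: [-1.2, -4.2, -4.7]
opening: 0.632
finger_force: 40.0
```

```bash
python3 st.py; python3 gap.py .139 | sed -n 13,18p
```

```text
t 33.15 q [ 0.72  1.   -0.78  1.95 -0.22  0.31  0.14] pos [0.5626 0.0061 0.133 ] tilt 40.03 dir 71.92 y-yaw+90 71.87 yz -0.0008 F [-1.19 -4.24 -4.72] M [-2.091  0.755 -0.046] open 0.632 ff 40.0
324.0 rod 372.0 396.0 low [370.5 370.5]
336.0 rod 372.0 396.0 low [370.5 370.5]
348.0 rod 373.5 394.5 low [370.5 396. ]
360.0 rod 376.5 393.0 low [370.5 396. ]
372.0 rod   low 
384.0 rod   low
```

Call:
drive_tool(targets=[{"tx": -0.013, "ty": -0.04, "tz": -0.04, "wx": 0, "wy": 0, "wz": 0, "claw": -1}, {"tx": 0, "ty": 0, "tz": -0.06, "wx": 0, "wy": 0, "wz": 0, "claw": -1}, {"tx": 0, "ty": 0, "tz": -0.05, "wx": 0, "wy": 0, "wz": 0, "claw": -1}, {"tx": 0, "ty": 0, "tz": 0, "wx": 0, "wy": 0, "wz": 0, "claw": -1}, {"tx": 0, "ty": 0, "tz": 0, "wx": 0, "wy": 0, "wz": 0, "claw": -1}, {"tx": 0, "ty": 0, "tz": 0, "wx": 0, "wy": 0, "wz": 0, "claw": -1}, {"tx": 0, "ty": 0, "tz": 0, "wx": 0, "wy": 0, "wz": 0, "claw": -1}, {"tx": 0, "ty": 0, "tz": 0, "wx": 0, "wy": 0, "wz": 0, "claw": -1}])

```text
clock: 34.0
tool_pos: [0.5622, 0.0059, 0.129]
eef_rot: [0.76, 0.552, 0.277, -0.202]
contact_force: [0.4, -0.4, -4.6]
opening: 0.63
finger_force: 40.0
```

Call:
drive_tool(targets=[{"tx": 0.01, "ty": 0.007, "tz": -0.02, "wx": 0, "wy": 0, "wz": 0, "claw": -1}, {"tx": 0.01, "ty": 0.007, "tz": -0.02, "wx": 0, "wy": 0, "wz": 0, "claw": -1}, {"tx": 0.01, "ty": 0.007, "tz": -0.02, "wx": 0, "wy": 0, "wz": 0, "claw": -1}, {"tx": 0.01, "ty": 0.007, "tz": -0.02, "wx": 0, "wy": 0, "wz": 0, "claw": -1}, {"tx": 0, "ty": 0, "tz": 0, "wx": 0, "wy": 0, "wz": 0, "claw": -1}, {"tx": 0, "ty": 0, "tz": 0, "wx": 0, "wy": 0, "wz": 0, "claw": -1}, {"tx": 0, "ty": 0, "tz": 0, "wx": 0, "wy": 0, "wz": 0, "claw": -1}, {"tx": 0, "ty": 0, "tz": 0, "wx": 0, "wy": 0, "wz": 0, "claw": -1}])

```text
clock: 34.8
tool_pos: [0.5633, 0.0063, 0.1264]
eef_rot: [0.761, 0.552, 0.277, -0.201]
contact_force: [-1.4, -1.6, -2.7]
opening: 0.628
finger_force: 40.0
```

```bash
python3 - <<'E'
from h import *
f=[]
for i in range(4):
    s=snap('wrist'); f.append(r.get_state()['contact_force'])
P=cloud(s)
for nm,(u,v) in {'back':(255,275),'dL':(225,240),'dR':(285,240)}.items(): print(nm,np.nanmedian(P[v-3:v+4,u-3:u+4].reshape(-1,3),axis=0).round(4))
print(np.mean(f,0).round(2),r.get_state()['tool_pos'])
E
```

```text
back [ 0.5602 -0.0046  0.1321]
dL [0.5503 0.0179 0.1322]
dR [0.5814 0.0078 0.1321]
[-1.41 -1.95 -2.54] [0.56334072 0.00632123 0.12642001]
```

Call:
drive_tool(targets=[{"tx": 0.008, "ty": 0, "tz": -0.01, "wx": 0, "wy": 0, "wz": 0, "claw": -1}, {"tx": 0.008, "ty": 0, "tz": -0.015, "wx": 0, "wy": 0, "wz": 0, "claw": -1}, {"tx": 0, "ty": 0, "tz": -0.015, "wx": 0, "wy": 0, "wz": 0, "claw": -1}, {"tx": 0, "ty": 0, "tz": 0, "wx": 0, "wy": 0, "wz": 0, "claw": -1}, {"tx": 0, "ty": 0, "tz": 0, "wx": 0, "wy": 0, "wz": 0, "claw": -1}, {"tx": 0, "ty": 0, "tz": 0, "wx": 0, "wy": 0, "wz": 0, "claw": -1}, {"tx": 0, "ty": 0, "tz": 0, "wx": 0, "wy": 0, "wz": 0, "claw": -1}, {"tx": 0, "ty": 0, "tz": 0, "wx": 0, "wy": 0, "wz": 0, "claw": -1}])

```text
clock: 35.8
tool_pos: [0.5638, 0.0066, 0.1254]
eef_rot: [0.76, 0.552, 0.277, -0.202]
contact_force: [-3.0, -2.9, -0.4]
opening: 0.629
finger_force: 40.0
```

```bash
python3 - <<'E'
from h import *
f=[]
for i in range(4):
    s=snap('wrist'); f.append(r.get_state()['contact_force'])
P=cloud(s)
for nm,(u,v) in {'back':(255,275),'dL':(225,240),'dR':(285,240)}.items(): print(nm,np.nanmedian(P[v-3:v+4,u-3:u+4].reshape(-1,3),axis=0).round(4))
print(np.mean(f,0).round(2),r.get_state()['tool_pos'])
E
```

```text
back [ 0.5607 -0.0045  0.1311]
dL [0.5508 0.0182 0.131 ]
dR [0.5818 0.0081 0.1312]
[-2.95 -2.38 -0.86] [0.563839 0.006584 0.125337]
```

Call:
drive_tool(targets=[{"tx": -0.02, "ty": -0.02, "tz": 0, "wx": 0, "wy": 0, "wz": 0, "claw": -1}, {"tx": 0, "ty": 0, "tz": 0, "wx": 0, "wy": 0, "wz": 0, "claw": -1}, {"tx": 0, "ty": 0, "tz": 0, "wx": 0, "wy": 0, "wz": 0, "claw": -1}, {"tx": 0, "ty": 0, "tz": 0, "wx": 0, "wy": 0, "wz": 0, "claw": 0.4}, {"tx": 0, "ty": 0, "tz": 0, "wx": 0, "wy": 0, "wz": 0, "claw": 0.6}, {"tx": 0, "ty": 0, "tz": 0, "wx": 0, "wy": 0, "wz": 0, "claw": 0.9}, {"tx": 0, "ty": 0, "tz": 0, "wx": 0, "wy": 0, "wz": 0, "claw": 1}, {"tx": -0.03, "ty": -0.1, "tz": 0.03, "wx": 0, "wy": 0, "wz": 0, "claw": 1}])

```text
clock: 36.8
tool_pos: [0.5625, 0.0032, 0.1263]
eef_rot: [0.76, 0.552, 0.277, -0.202]
contact_force: [0.6, -0.4, -0.6]
opening: 0.996
finger_force: 0.0
```

Call:
drive_tool(targets=[{"tx": -0.1, "ty": -0.3, "tz": 0.1, "wx": 0, "wy": 0, "wz": 0, "claw": 1}, {"tx": -0.2, "ty": -0.6, "tz": 0.1, "wx": 0, "wy": 0, "wz": 0, "claw": 1}, {"tx": -0.25, "ty": -0.8, "tz": 0.2, "wx": 0, "wy": 0, "wz": 0, "claw": 1}, {"tx": -0.25, "ty": -0.8, "tz": 0.3, "wx": 0, "wy": 0, "wz": 0, "claw": 1}, {"tx": -0.1, "ty": -0.4, "tz": 0.2, "wx": 0, "wy": 0, "wz": 0, "claw": 1}, {"tx": 0, "ty": 0, "tz": 0, "wx": 0, "wy": 0, "wz": 0, "claw": 1}, {"tx": 0, "ty": 0, "tz": 0, "wx": 0, "wy": 0, "wz": 0, "claw": 1}, {"tx": 0, "ty": 0, "tz": 0, "wx": 0, "wy": 0, "wz": 0, "claw": 1}])

```text
clock: 37.6
tool_pos: [0.5352, -0.0831, 0.1532]
eef_rot: [0.76, 0.552, 0.277, -0.202]
contact_force: [0.0, -0.4, 0.4]
opening: 1.0
finger_force: 0.0
```

```bash
python3 st.py; python3 disc.py .566 .014 .131; python3 - <<'E'
from h import *
s=dict(np.load('last_wrist.npz'));P=cloud(s); q=P.reshape(-1,3);q=q[(np.linalg.norm(q[:,:2]-(.566,.014),axis=1)<.04)&(abs(q[:,2]-.131)<.004)]
c=np.linalg.lstsq(np.c_[q[:,:2],np.ones(len(q))],q[:,2],rcond=None)[0];print('tilt deg',np.degrees(np.hypot(*c[:2])))
P=cloud(snap('top')).reshape(-1,3)
for n,c in [('C',(.4675,-.3055)),('H',(.566,.014))]:
    q=P[np.linalg.norm(P[:,:2]-c,axis=1)<.04]; z0=.022 if n=='C' else .131; t=q[abs(q[:,2]-z0)<.006][:,:2].astype(np.float32); print(n,len(t),cv2.minEnclosingCircle(t))
E
python3 rod.py | head -3
```

```text
t 37.6 q [ 0.89  0.97 -0.78  1.9  -0.18  0.49  0.21] pos [ 0.5352 -0.0831  0.1532] tilt 40.12 dir 72.08 y-yaw+90 72.01 yz -0.0011 F [ 0.02 -0.39  0.36] M [-0.6    0.272  0.013] open 1.0 ff 0.0
4266 ((0.5662908554077148, 0.012770029716193676), 0.0334678553044796) ((565.68017578125, 11.659500122070312), (64.04734802246094, 56.12031555175781), 71.7494888305664) 0.13078288904051186
tilt deg 1.1484549119440295
C 215 ((0.4625377058982849, -0.3026106059551239), 0.03299355134367943)
H 221 ((0.5635098814964294, 0.01507591176778078), 0.03308356925845146)
rows 109 z 0.13 0.227 rod linefit [0.5813 0.0629] rms 0.52 cloud [0.5642 0.0092 0.1349]
line fwd 0.1529 left 0.001 h [0.307 0.952]
cloud fwd 0.0966 left 0.0008 h [0.307 0.952]
```

```bash
python3 -c "
from plant import workorder
print(workorder.finish_job())"
```

```text
the job is handed in; nothing more can be done
None
```

I handed the job in at 37.6 s on the robot's clock, with both solid weights on the hanger and their slots about 62° apart; the hollow one (about 2.6 N by feel) is back on the bench, and no verdict came back.

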